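# Load the annealing oven with its hand-cranked shuttle

## Task

Load the bench annealing oven: swing the folded handle of its handwheel fully up, wind the car all the way out of the oven to its stop, and set every small straight-sided copper cup that is on the bench upright on the car's bed. Then wind the car into the oven with the handle until its pointer is level with the brass clip on the scale, and fold the handle flat over the wheel again. Leave the other things on the bench where they are.

Things in the scene. Friction and masses are not known exactly. Their poses are not given: they have to be found in the camera images.
- hub (a point): Centre of the upper face of the handwheel: a dark steel disc 150 mm across, 10 mm thick, lying level on a grey gearbox (100 x 100 mm, 88 mm high) to the right of the car's track; this face is 112 mm above the bench. z is its vertical axis; x points to the hinge of the folding handle and turns with the wheel. The hinge pin is 60 mm out along x, 26 mm up, parallel to y, between two lugs.
- grip (a point): Middle of the wooden grip of the folding handle, 61 mm from its hinge pin: a sleeve 20 mm in diameter, 72 mm long, free to spin about its length, so a gripper holding it need not turn as the wheel goes round. Folded, it lies over the wheel's centre with 16 mm of air below; upright, its end is 97 mm above the hinge. Pinch it from above, closing along the wheel's y. x runs along it to the hinge.
- fold (a joint): Angle of the folding handle, rad: 0 = folded flat across the wheel, 1.57 = upright (stop). It stays by friction (about 0.09 N m) wherever it is left; it swings in the vertical plane through the wheel's axis.
- crank (a joint): Angle of the handwheel, rad; it grows as the wheel turns clockwise seen from above, and that winds the car into the oven: 0.025 m of car travel per rad (0.157 m per turn). 0 = car fully out. The wheel has friction of about 0.3 N m (about 5 N at the upright handle) and stays where it is left. Starts between 5 and 10.
- car (a joint): Position of the car along its track, m: 0 = fully out, at its stop, where it is loaded; grows into the oven (end of travel 0.30). The car is geared to the handwheel.
- bed (a point): Centre of the upper face of the car's flat grey bed, 50 mm above the bench; x points along the track into the oven, y left across it, z up. 180 mm (x) by 240 mm (y) over a rim 5 mm thick and 12 mm high. Four cups fit two by two, 80 mm apart in x, 100 mm in y.
- mouth (a point): Middle of the sill of the oven's open mouth, at bench height; x points into the oven. The oven is a pale box 290 mm wide, 295 mm deep and 216 mm high, its roof 165 mm above the bench; its mouth is 175 mm beyond the bed's centre when the car is fully out.
- pointer (a point): Tip mark of the steel pointer that is fixed to the car's near right-hand corner and rides above the scale bar; it moves with the car. Axes as the bed's.
- mark (a point): Mark on the small brass clip on the aluminium scale bar that runs beside the track on the right. The clip stays put; its place along the bar differs from start to start (the car is in when the pointer is level with it along the track, car at about 0.235 to 0.275). Axes as the bed's.
- cup1_mid (a point): One of the small straight-sided copper cups: open at the top, 60 mm in diameter, 45 mm high, wall 4 mm, about 0.2 kg; this point is on its axis half-way up; z is its axis. It starts upright on the bench to the left of the track. Absent in some starts.
- cup2_mid (a point): One of the small straight-sided copper cups: open at the top, 60 mm in diameter, 45 mm high, wall 4 mm, about 0.2 kg; this point is on its axis half-way up; z is its axis. It starts upright on the bench to the left of the track. Absent in some starts.
- cup3_mid (a point): One of the small straight-sided copper cups: open at the top, 60 mm in diameter, 45 mm high, wall 4 mm, about 0.2 kg; this point is on its axis half-way up; z is its axis. It starts upright on the bench to the left of the track. Absent in some starts.
- cup4_mid (a point): One of the small straight-sided copper cups: open at the top, 60 mm in diameter, 45 mm high, wall 4 mm, about 0.2 kg; this point is on its axis half-way up; z is its axis. It starts upright on the bench to the left of the track. Absent in some starts.
- hammer: Hand hammer lying on the bench at the right; leave it. Origin at the centre of its underside.
- dish: Wide shallow copper dish, 140 mm across, 30 mm high, on the right; it is not one of the cups; leave it. Origin at the centre of its underside.
- wrench: Wrench lying at the left; leave it. Origin at the centre of its underside.
- mallet: Round wooden mallet head standing on the left beyond the cups, 68 mm across, 90 mm high; leave it. Origin at the centre of its underside.
- block: Square steel bench block, 55 x 55 mm, 50 mm high, standing among the cups; leave it. Origin at the centre of its underside.
- tin: Closed tin, 60 mm in diameter, 55 mm high, standing among the cups; leave it. Origin at the centre of its underside.
Not all that is in view belongs to the job. What is shaped like the part that bears cup2_mid but black, blue or pink is not meant.

How it is judged:
By the outcome, as a careful person would: the job done as asked, in the order asked, and still so for the second after the job is handed in, with the robot touching nothing.
Of cup1, cup2, cup3, cup4 only 2 to 4 are there at a start; the rules pass over those that are not, and their reading is None.
At some moment in a run one of cup1, cup2, cup3, cup4 may be knocked a few centimetres aside while the robot is not near it.
Once in a run the grip may slacken for a moment while it holds something.
It also fails if it takes over 210 s, if anything falls off the work surface, if the arm or the gripper's body presses on something with over 40 N, if the wrist force passes 120 N, or if a joint passes its speed limit or range.

## Robot

A 7-joint arm with a two-finger parallel gripper is mounted at the origin on the work surface. World frame = base frame: x ahead of the robot, y to its left, z up, the work surface at z = 0. Lengths are in m, angles in rad, forces in N, time in s.
With the tool pointing down it reaches from about 0.4 to 0.85 m from the base axis. Payload 10.4 kg.
Tool frame: the origin (TCP) lies midway between the tips of the shut fingers; the grasp point (between the pads) lies manip.grip_depth behind it (manip.grip_depth is the distance from the TCP to the grasp point, in m); z points along the fingers, x is the direction in which the jaws open and shut, and the axes are right-handed (so a half turn about z gives the same grasp; the last joint's range is limited). The gripper opens to 85 mm and grips with 20 to 120 N. Pads are 22 mm wide; open, the fingers measure 114 mm over their backs; the gripper's body (76 mm by 85 mm) begins 54 mm behind the grasp point. The pads swing forward as they close: fully open they stand 13 mm farther back than shut.
Start: joints at [1.18, 0.332, -0.065, 1.46, 0.022, 1.35, -0.088], TCP at [0.225, -0.583, 0.231] pointing down, gripper open.
Joint ranges: [-2.6, 2.6], [-0.5, 2.12], [-1.47, 1.34], [0.16, 2.42], [-1.27, 4.41], [0.06, 2.06], [-2.6, 2.6]. Speed limits (rad/s): [2.22, 2.22, 2.79, 2.79, 3.14, 3.14, 3.14].

## Interface

Orientations are given as a unit quaternion [x, y, z, w].
In Python, from workcell import manip gives the robot as it stands. The module is installed in compiled form; this text tells all that it offers.
- The arm moves only by the tool send_rows, never from a script. Its argument "steps" is a list of rows, each a list of 2 entries, a list of its own where there are three numbers: the shift along the tool's x, y, z in m, then the turn about the tool's z in rad. In form: [[[x, y, z], spin], ...]. A call has exactly 8 rows; each row is the pose to reach, as a shift and turn from the pose commanded when the call began, along the tool's axes at that moment; what a row does not reach only later rows make up. A row lasts 1/8 s, in which the tool goes at most 62.5 mm and 10.7 degrees, less where a joint would pass 70% of its speed; a pose out of reach is approached as far as the arm can. A call with a gripper value outside its range is refused whole. "hand" is the opening, from 0 (shut) to 1 (fully open), set as the call begins (left out, the last holds). The fingers move at their own pace and stop on an object; "force" is the grip in N (left out, the last holds). Time passes only in rows, so rows that repeat a pose let the fingers close, or fill a call up. It gives the time, the measured TCP pose, the force and the opening at its end, in the units of the state.
- manip.get_obs(): the state, without advancing time (a new reading comes with each control period).
- manip.camera(name): name is "side" or "top" or "wrist"; returns (picture, depth): 420x560x3 uint8, red, green, blue; 420x560 float32, m along the optical axis (not along the pixel's ray), 0 where there is no reading.
- manip.camera_info(name): a dict with "intrinsics" (3x3 intrinsics, pixels), "pose" (4x4, takes a point from camera to world coordinates); the wrist camera has in their place "T_tool_cam" (4x4, takes a point from camera to tool coordinates, whose origin is the TCP and whose axes are the tool frame's). Camera axes: x right, y up, looking along -z (the intrinsics and any distortion apply to the point x, -y, -z); pixel columns grow to the right and rows downward; lengths in m; the calibration is good to about 2 mm. A picture is of the moment at which its call begins: read the wrist's pose just before it. camera_info takes no time and is no camera call.
- manip.hand_in(): hands the job in, once; it reports no verdict.
The state is a dict: "clock": time; "joint_pos": joint angles; "joint_velocities": joint speeds; "tau": joint torques, N m; "position": TCP position; "ee_rot": TCP orientation; "ft_force": force on the tool from outside, world axes, zero at the start; "torque": the same for the moment, N m; "grip_width": opening from 0.0 (shut) to 1.0 (fully open).
Only numpy, scipy, OpenCV 4.12 (cv2) and the standard library are available. Lean on these libraries where they do the work, as an engineer would, in place of code of your own. Each camera call takes 0.05 s, during which the arm holds its last target.

## Working session

There is one attempt and no reset: what is moved stays moved. The work goes in short steps, Python scripts to look and compute and a tool call to move; the robot and the scene stay as the last step left them, time stands still between calls to the robot, and variables do not carry over. Pictures are saved under pics/ and viewed, and the job is handed in when it is done.

Besides the shell and the picture viewer there is one more tool, called after "Call:" by a JSON object that holds its "method" and its "body". send_rows: Moves the arm, as the interface text tells. Its arguments: {"type":"object","properties":{"steps":{"type":"array"},"hand":{"type":"number"},"force":{"type":"number"}},"required":["steps"]}

```bash
mkdir -p pics; ls; cat > h.py <<'E'
import numpy as np, cv2
from workcell import manip
from scipy.spatial.transform import Rotation as R
def snap(name,fn=None):
    o=manip.get_obs()
    im,d=manip.camera(name)
    info=manip.camera_info(name)
    K=np.array(info["intrinsics"])
    if name=="wrist":
        T=np.eye(4);T[:3,:3]=R.from_quat(o["ee_rot"]).as_matrix();T[:3,3]=o["position"]
        P=T@np.array(info["T_tool_cam"])
    else: P=np.array(info["pose"])
    if fn: cv2.imwrite("pics/"+fn,im[:,:,::-1])
    np.savez("last_%s.npz"%name,im=im,d=d,K=K,P=P)
    return im,d,K,P
def cloud(d,K,P):
    v,u=np.mgrid[:d.shape[0],:d.shape[1]]
    x=(u-K[0,2])/K[0,0]*d;y=(v-K[1,2])/K[1,1]*d
    c=np.stack([x,-y,-d],-1)
    w=c@P[:3,:3].T+P[:3,3]
    w[d<=0]=np.nan
    return w
def proj(p,K,P):
    c=np.linalg.inv(P)@np.r_[p,1]
    return K[0,0]*c[0]/-c[2]+K[0,2], K[1,1]*(-c[1])/-c[2]+K[1,2]
E
python3 - <<'E'
from h import *
o=manip.get_obs();print(o, manip.grip_depth)
for n in("side","top","wrist"):
    im,d,K,P=snap(n,n+"0.png");print(n,K,P,{k for k in manip.camera_info(n)})
E
```

```text
pics
{'clock': 0.0, 'joint_pos': array([ 1.18040431,  0.3328486 , -0.06469732,  1.46094094,  0.02163388,
        1.34990929, -0.08848803]), 'joint_velocities': array([ 0.00094591,  0.00077154, -0.00050108,  0.00069741, -0.00083534,
        0.00127714,  0.00023481]), 'tau': array([-9.37017649e-04, -6.25461173e+01,  4.83697979e-02, -3.91607058e+01,
        1.60633202e-02,  9.91525798e-03,  5.10972342e-06]), 'position': array([ 0.22456944, -0.58285685,  0.23053065]), 'ee_rot': array([ 8.24497011e-01, -5.65865869e-01, -6.08067690e-04, -3.56490800e-04]), 'ft_force': array([-0.48978994,  0.06321942,  0.36378038]), 'torque': array([ 0.02245442, -0.01546256,  0.04758293]), 'grip_width': 1.0000872790690856} 0.0187
side [[447.92955446   0.         277.99509172]
 [  0.         447.92955446 203.02043541]
 [  0.           0.           1.        ]] [[-0.86605947  0.35881681 -0.34812568 -0.03358079]
 [-0.4998161  -0.6369955   0.58687358  0.89087691]
 [-0.01117438  0.68226624  0.73101841  1.22617877]
 [ 0.          0.          0.          1.        ]] {'intrinsics', 'pose'}
top [[432.4318032    0.         278.84146054]
 [  0.         432.4318032  205.44424247]
 [  0.           0.           1.        ]] [[ 0.00638677  0.99090126 -0.13443919  0.331373  ]
 [-0.99987377  0.00437221 -0.01527481 -0.02151767]
 [-0.01454803  0.13451978  0.99080411  1.30412756]
 [ 0.          0.          0.          1.        ]] {'intrinsics', 'pose'}
wrist [[349.5667457    0.         277.10031907]
 [  0.         349.5667457  212.25427903]
 [  0.           0.           1.        ]] [[ 0.35844247  0.89137818  0.27742373  0.29593566]
 [-0.93355126  0.3425737   0.10547657 -0.55609451]
 [-0.00101856 -0.29679656  0.95494019  0.37395054]
 [ 0.          0.          0.          1.        ]] {'intrinsics', 'T_tool_cam'}
```

View pics/top0.png

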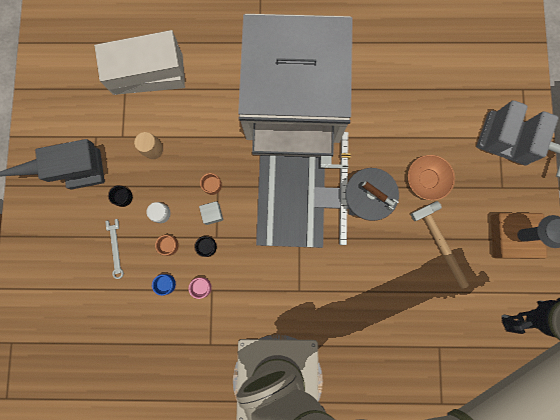

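View pics/side0.png

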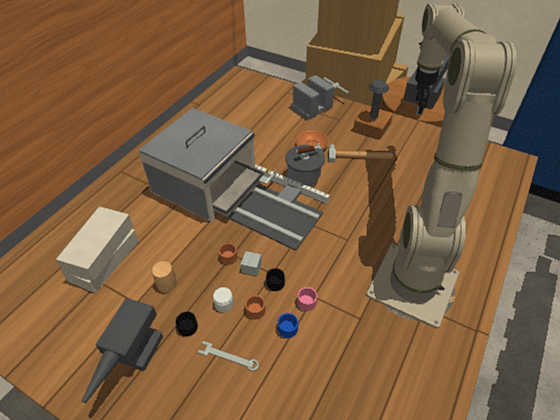

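View pics/wrist0.png

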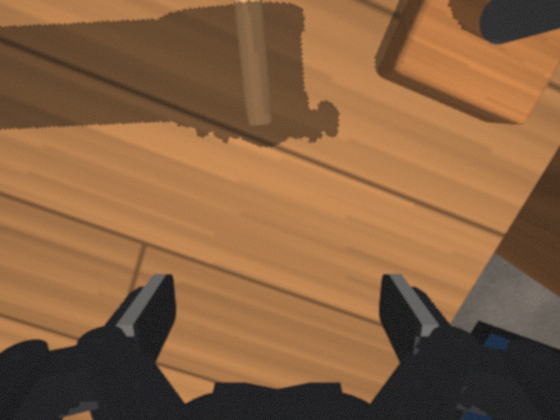

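The top view shows two copper cups, at (210,184) and (167,245). The black, blue and pink ones are decoys. The wheel is at (371,195) with the folded handle's hinge at its lower right, and the scale is at column 344. Next I'll measure these.

```bash
python3 - <<'E'
from h import *
D=np.load("last_top.npz");im,d,K,P=[D[k] for k in("im","d","K","P")]
w=cloud(d,K,P)
for n,(u,v) in dict(bench1=(200,320),cupA=(210,184),cupB=(167,245),ovenroof=(295,40),bedA=(290,150),track=(290,200),wheel=(355,180),handle=(378,193),hinge=(392,203),clip=(344,154)).items():print(n,w[v,u])
S=np.load("last_side.npz")
big=cv2.resize(im[120:260,240:420],None,fx=4.4,fy=4.2,interpolation=cv2.INTER_CUBIC);cv2.imwrite("pics/topz.png",big[:,:,::-1])
s=S["im"][120:220,240:400];cv2.imwrite("pics/sidez.png",cv2.resize(s,None,fx=5,fy=5,interpolation=cv2.INTER_CUBIC)[:,:,::-1])
ws=cloud(S["d"],S["K"],S["P"])
# wheel face points
for nm,W in(("top",w),("side",ws)):
    m=(abs(W[...,2]-.112)<.004)&(abs(W[...,0]-.5)<.4)&(W[...,1]<-.05)&(W[...,1]>-.4)
    p=W[m];print(nm,len(p),p.min(0),p.max(0),p.mean(0))
    m=(W[...,2]>.122)&(W[...,2]<.16)&(W[...,1]<-.1)&(W[...,1]>-.36)&(W[...,0]>.4)&(W[...,0]<.65)
    p=W[m];print(len(p),p.min(0),p.max(0),p.mean(0))
E
```

```text
bench1 [0.16689265 0.22848225 0.00103377]
cupA [0.57323285 0.20988477 0.00340054]
cupB [0.38597675 0.33278694 0.0094141 ]
ovenroof [ 0.92777164 -0.04521447  0.21312282]
bedA [ 0.6696826  -0.03440281  0.04485932]
track [ 0.52399995 -0.0352314   0.00821659]
wheel [ 0.56663447 -0.21636201  0.10827249]
handle [ 0.52260032 -0.27026425  0.15239808]
hinge [ 0.49634439 -0.30829915  0.14714968]
clip [ 0.65993899 -0.19646814  0.03674961]
top 1749 [ 0.45391667 -0.3351276   0.10802124] [ 0.72262041 -0.16703852  0.11596855] [ 0.52913374 -0.25705837  0.11188281]
257 [ 0.48004498 -0.32319075  0.12551228] [ 0.55477267 -0.22497601  0.15999401] [ 0.5162349  -0.27631528  0.15007495]
side 449 [ 0.45686344 -0.325893    0.10802236] [ 0.74769141 -0.16071004  0.11566466] [ 0.53459663 -0.24142248  0.11069667]
141 [ 0.48174532 -0.31896028  0.12214464] [ 0.55497651 -0.2208478   0.15931289] [ 0.5192648  -0.26660458  0.14624545]
```

View pics/topz.png

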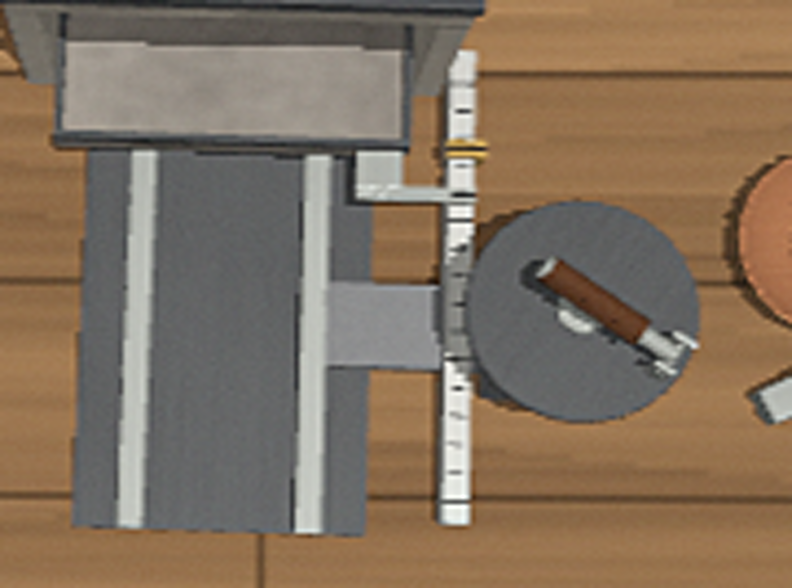

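View pics/sidez.png

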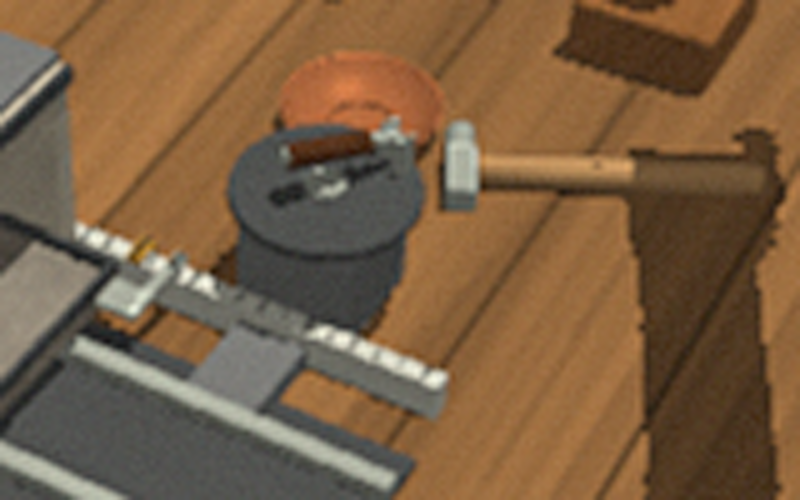

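```bash
cat >> h.py <<'E'
def shift(x,y,z,yaw=None):
    """tool-frame shift to world target; yaw = world angle (deg) of tool x"""
    o=manip.get_obs();M=R.from_quat(o["ee_rot"]).as_matrix()
    s=M.T@(np.array([x,y,z])-o["position"])
    cy=np.degrees(np.arctan2(M[1,0],M[0,0]))
    sp=0
    if yaw is not None:
        dd=(yaw-cy+90)%180-90
        sp=-np.radians(dd)
    print("t %.2f pos %s yaw %.1f tilt %s w %.3f F %s"%(o["clock"],o["position"].round(4),cy,M[:2,2].round(4),o["grip_width"],o["ft_force"].round(1)))
    print("shift",s.round(4),"spin",round(sp,3),"j7",o["joint_pos"][6].round(2))
E
python3 - <<'E'
from h import *
from scipy.optimize import least_squares
D=np.load("last_top.npz");im,d,K,P=[D[k] for k in("im","d","K","P")]
w=cloud(d,K,P)
m=(abs(w[...,2]-.111)<.006)&(w[...,0]<.66)&(w[...,0]>.42)&(w[...,1]<-.15)&(w[...,1]>-.36)
p=w[m][:,:2]; 
# coverage fit: circle r=.075 hull
h=cv2.convexHull(p.astype(np.float32));print("hub",cv2.minEnclosingCircle(h))
shift(.53,-.26,.33,-33.4)
E
```

```text
hub ((0.5272350907325745, -0.26156648993492126), 0.07565560191869736)
t 0.15 pos [ 0.2246 -0.5829  0.2307] yaw -68.9 tilt [-0.0004  0.001 ] w 1.000 F [-0.1  0.7  0.1]
shift [-0.1916 -0.401  -0.0991] spin -0.62 j7 -0.09
```

Call:
{"method": "send_rows", "body": {"steps": [[[-0.01,-0.03,-0.09],-0.08],[[-0.04,-0.08,-0.1],-0.16],[[-0.07,-0.13,-0.1],-0.24],[[-0.1,-0.18,-0.1],-0.32],[[-0.125,-0.235,-0.1],-0.4],[[-0.15,-0.29,-0.1],-0.48],[[-0.17,-0.35,-0.1],-0.56],[[-0.19,-0.4,-0.1],-0.62]]}}

```text
clock: 1.15
position: [0.5309, -0.2604, 0.3312]
ee_rot: [0.958, -0.286, -0.0, -0.0]
ft_force: [-0.4, -0.7, -0.2]
grip_width: 1.002
```

```bash
python3 - <<'E'
from h import *
shift(.53,-.26,.33,-33.4)
snap("wrist","w1.png")
E
```

```text
t 1.15 pos [ 0.5309 -0.2604  0.3312] yaw -33.3 tilt [-0.  0.] w 1.002 F [-0.4 -0.7 -0.2]
shift [-0.001   0.0002  0.0012] spin 0.002 j7 -0.27
```

View pics/w1.png

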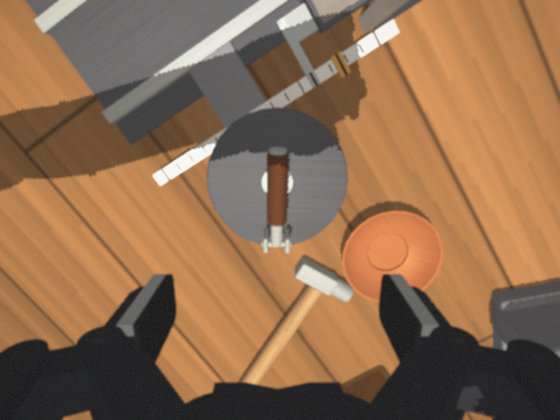

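The wrist view has the wheel centred at (278,177), the grip running from (278,150) to (278,225), the pointer tip near (313,78) and the clip at (341,65). Next I'll get the grip and hinge positions.

```bash
python3 - <<'E'
from h import *
D=np.load("last_wrist.npz");im,d,K,P=[D[k] for k in("im","d","K","P")]
w=cloud(d,K,P)
m=(abs(w[...,2]-.112)<.004)&(np.hypot(w[...,0]-.527,w[...,1]+.262)<.09)
h=cv2.convexHull(w[m][:,:2].astype(np.float32));print("hub",cv2.minEnclosingCircle(h), w[m][:,2].mean())
m=(w[...,2]>.128)&(w[...,2]<.165)&(np.hypot(w[...,0]-.527,w[...,1]+.262)<.1)
p=w[m];print(len(p),p.max(0),p.min(0))
hsv=cv2.cvtColor(im,cv2.COLOR_RGB2HSV)
g=m&(hsv[...,1]>90)
q=w[g];c=q.mean(0);print("grip",len(q),c)
u,s,vt=np.linalg.svd(q[:,:2]-c[:2],full_matrices=False);print("dir",vt[0],np.degrees(np.arctan2(vt[0][1],vt[0][0])))
t=(q[:,:2]-c[:2])@vt[0];print(t.min(),t.max(),np.ptp((q[:,:2]-c[:2])@vt[1]), np.sort(q[:,2])[-20:].mean())
st=w[m&~g&(hsv[...,1]<60)]
t=(st[:,:2]-c[:2])@vt[0];print("steel",t.min(),t.max())
v=[(313,78),(341,65),(337,60),(345,70),(300,40),(290,20)]
for a in v:print(a,w[a[1],a[0]],im[a[1],a[0]])
z=im[30:130,230:420];cv2.imwrite("pics/w1z.png",cv2.resize(z,None,fx=4.2,fy=4.2,interpolation=cv2.INTER_CUBIC)[:,:,::-1])
E
```

```text
hub ((0.5301879048347473, -0.2626407742500305), 0.07487121969461441) 0.1128586265785982
2111 [ 0.55806303 -0.22620438  0.16440798] [ 0.48249276 -0.32519329  0.12880231]
grip 1301 [ 0.53067882 -0.26144968  0.15700389]
dir [-0.55977596 -0.828644  ] -124.0403053949221
-0.033711702348899794 0.06804047350096391 0.023749257229048183 0.16375397084696242
steel -0.0384753972856935 0.06805769329482832
(313, 78) [ 0.62233012 -0.19649747  0.04962845] [62 61 60]
(341, 65) [ 0.65734035 -0.20223528  0.04182684] [68 56 40]
(337, 60) [ 0.65633977 -0.19514876  0.04105618] [125  95  47]
(345, 70) [ 0.65857161 -0.2093833   0.04145211] [88 68 41]
(300, 40) [ 0.63128886 -0.15489604  0.04685037] [124 121 112]
(290, 20) [ 0.63230272 -0.13255861  0.05005694] [226 226 218]
```

View pics/w1z.png

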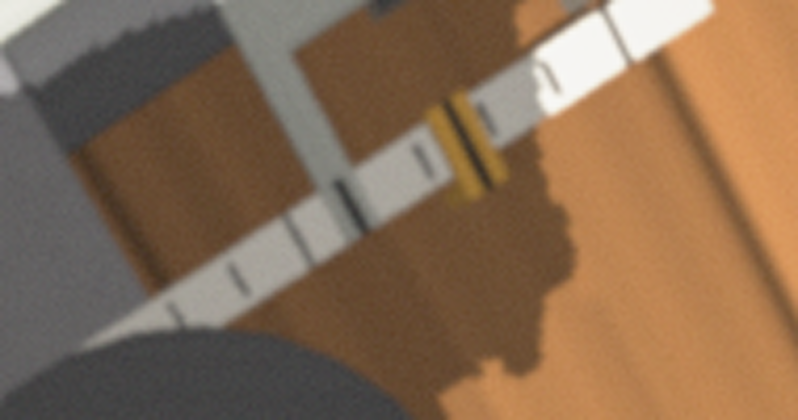

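```bash
python3 - <<'E'
from h import *
D=np.load("last_wrist.npz");im,d,K,P=[D[k] for k in("im","d","K","P")]
w=cloud(d,K,P)
for v in range(146,250,5):print(v,w[v,276:281].mean(0).round(4),im[v,278])
D=np.load("last_side.npz");im,d,K,P=[D[k] for k in("im","d","K","P")]
w=cloud(d,K,P)
m=(w[...,2]>.125)&(w[...,2]<.2)&(np.hypot(w[...,0]-.527,w[...,1]+.262)<.1)
q=w[m];t=(q[:,:2]-[.53,-.2625])@[-.556,-.831]
for a in np.arange(-.04,.08,.01):
  k=(t>a)&(t<a+.01);print(a.round(3),k.sum(),q[k,2].max() if k.any() else 0,np.median(q[k,2]) if k.any() else 0)
E
```

```text
146 [ 0.551  -0.2324  0.113 ] [85 83 79]
151 [ 0.5515 -0.2316  0.1601] [115 115 107]
156 [ 0.5493 -0.235   0.163 ] [79 60 50]
161 [ 0.5468 -0.2387  0.1631] [71 48 33]
166 [nan nan nan] [127  79  50]
171 [ 0.5417 -0.2464  0.1616] [127  80  52]
176 [ 0.5391 -0.2504  0.1608] [129  78  50]
181 [ 0.5364 -0.2545  0.1596] [127  80  50]
186 [ 0.5337 -0.2586  0.1587] [126  79  47]
191 [ 0.531  -0.2628  0.1578] [128  80  50]
196 [ 0.5283 -0.2669  0.157 ] [127  78  51]
201 [ 0.5256 -0.2711  0.1567] [128  81  50]
206 [ 0.5226 -0.2755  0.1554] [126  77  47]
211 [ 0.5199 -0.2797  0.1551] [125  79  48]
216 [ 0.517  -0.284   0.1546] [127  81  52]
221 [ 0.514  -0.2886  0.1534] [127  79  52]
226 [nan nan nan] [175 161 147]
231 [ 0.5071 -0.2992  0.1472] [209 208 195]
236 [ 0.504  -0.3039  0.1464] [210 209 195]
241 [ 0.5008 -0.3087  0.1455] [208 208 195]
246 [ 0.4977 -0.3135  0.145 ] [202 185 166]
-0.04 17 0.16341967457722095 0.15512101249425192
-0.03 10 0.15917754800536432 0.15465607306113904
-0.02 16 0.15607408402487866 0.15168405111706196
-0.01 11 0.15716947029960626 0.15474824792310793
0.0 14 0.15558352609204706 0.15036097992273267
0.01 13 0.1545163777563876 0.14743812453167382
0.02 13 0.1528254911157283 0.14484430066673748
0.03 5 0.1475599861100949 0.1413948130719651
0.04 12 0.144630762227429 0.13901813482610326
0.05 19 0.1468489456380606 0.13851693983994906
0.06 3 0.14536214997341435 0.14033736865414403
0.07 0 0 0
```

```bash
python3 - <<'E'
from h import *
shift(.5303,-.2624,.125,-34)
E
```

```text
t 1.20 pos [ 0.5358 -0.2526  0.3306] yaw -32.6 tilt [0.0018 0.0042] w 0.999 F [-0.2  7.7 -2.2]
shift [0.0008 0.0121 0.2056] spin 0.025 j7 -0.28
```

```bash
python3 - <<'E'
from h import *
for i in range(3):
    snap("wrist","w2.png"); shift(.5303,-.2624,.125,-34)
snap("side","s2.png")
E
```

```text
t 1.25 pos [ 0.5337 -0.2551  0.3305] yaw -32.7 tilt [0.0007 0.0037] w 1.000 F [-1.1 -0.4  0.2]
shift [0.0014 0.0087 0.2055] spin 0.022 j7 -0.27
t 1.30 pos [ 0.5316 -0.2586  0.3306] yaw -33.0 tilt [-0.0002  0.0018] w 1.004 F [-1.2  0.3 -0.1]
shift [0.0012 0.0042 0.2056] spin 0.017 j7 -0.27
t 1.35 pos [ 0.5302 -0.2611  0.3308] yaw -33.3 tilt [-0.0008  0.0005] w 1.004 F [-0.6 -1.2  0.4]
shift [0.001  0.001  0.2058] spin 0.013 j7 -0.27
```

View pics/w2.png

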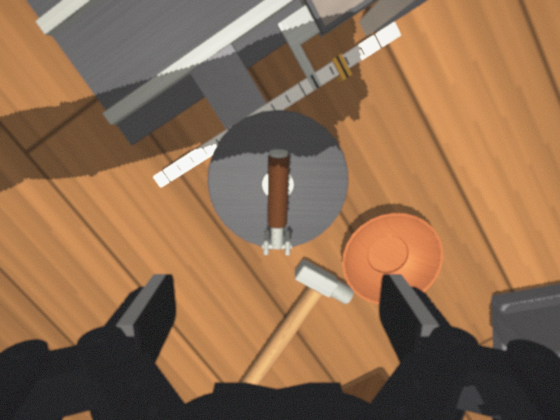

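View pics/s2.png

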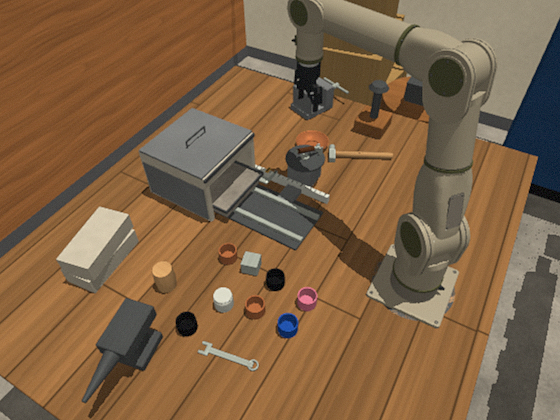

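The wheel area is unchanged, and the offset was just the arm settling after a fast stop. I'll go down in two stages.

Call:
{"method": "send_rows", "body": {"steps": [[[0.001,0.001,0.03],0.01],[[0.001,0.001,0.06],0.01],[[0.001,0.001,0.09],0.01],[[0.001,0.001,0.11],0.01],[[0.001,0.001,0.12],0.01],[[0.001,0.001,0.125],0.01],[[0.001,0.001,0.125],0.01],[[0.001,0.001,0.125],0.01]]}}

```text
clock: 2.4
position: [0.5303, -0.2637, 0.2071]
ee_rot: [0.956, -0.292, 0.001, 0.0]
ft_force: [0.0, 0.6, -0.5]
grip_width: 1.003
```

```bash
cat > grip.py <<'E'
from h import *
shift(.5303,-.2624,.125,-34)
im,d,K,P=snap("wrist","w3.png")
w=cloud(d,K,P)
m=(abs(w[...,2]-.112)<.004)&(np.hypot(w[...,0]-.527,w[...,1]+.262)<.09)
h=cv2.convexHull(w[m][:,:2].astype(np.float32));print("hub",cv2.minEnclosingCircle(h), w[m][:,2].mean())
hsv=cv2.cvtColor(im,cv2.COLOR_RGB2HSV)
g=(w[...,2]>.13)&(w[...,2]<.17)&(np.hypot(w[...,0]-.53,w[...,1]+.262)<.05)&(hsv[...,1]>90)
q=w[g];c=q.mean(0);print("grip",len(q),c)
u,s,vt=np.linalg.svd(q[:,:2]-c[:2],full_matrices=False);print("dir",vt[0],np.degrees(np.arctan2(vt[0][1],vt[0][0])))
E
python3 grip.py
```

```text
t 2.40 pos [ 0.5303 -0.2637  0.2071] yaw -34.0 tilt [ 0.0011 -0.0007] w 1.003 F [ 0.   0.6 -0.5]
shift [-0.0008 -0.0011  0.0821] spin 0.0 j7 -0.3
hub ((0.5305576920509338, -0.26206693053245544), 0.07482655346393585) 0.11287772709501802
grip 3113 [ 0.53166354 -0.26011556  0.15710848]
dir [-0.56158673 -0.82741787] -124.16560220588491
```

View pics/w3.png

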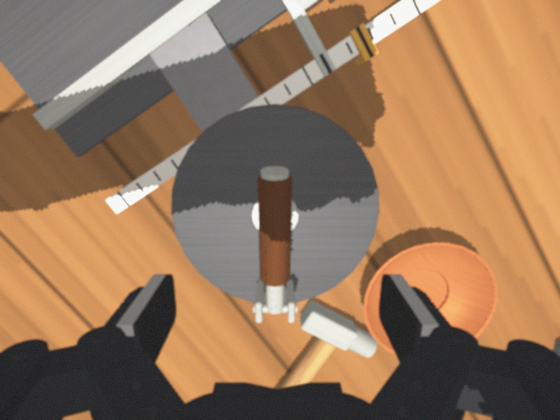

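The hub is confirmed at (0.5305, -0.2622), with the grip centred between the jaws. I'll lower onto it and close.

Call:
{"method": "send_rows", "body": {"steps": [[[-0.001,-0.001,0.02],0],[[-0.001,-0.001,0.04],0],[[-0.001,-0.001,0.06],0],[[-0.001,-0.001,0.072],0],[[-0.001,-0.001,0.079],0],[[-0.001,-0.001,0.082],0],[[-0.001,-0.001,0.082],0],[[-0.001,-0.001,0.082],0]]}}

```text
clock: 3.45
position: [0.53, -0.2622, 0.1249]
ee_rot: [0.956, -0.292, 0.0, 0.0]
ft_force: [-0.7, 0.5, 0.9]
grip_width: 0.999
```

Call:
{"method": "send_rows", "body": {"steps": [[[0,0,0],0],[[0,0,0],0],[[0,0,0],0],[[0,0,0],0],[[0,0,0],0],[[0,0,0],0],[[0,0,0],0],[[0,0,0],0]], "hand": 0, "force": 40}}

```text
clock: 4.45
position: [0.5297, -0.2621, 0.1244]
ee_rot: [0.956, -0.292, 0.0, 0.0]
ft_force: [0.1, 0.0, 0.7]
grip_width: 0.222
```

```bash
python3 - <<'E'
from h import *
shift(.5303,-.2624,.125,-34)
snap("wrist","w4.png")
E
```

```text
t 4.45 pos [ 0.5297 -0.2621  0.1244] yaw -34.0 tilt [ 0.0001 -0.0001] w 0.222 F [0.1 0.  0.7]
shift [ 0.0007 -0.0001 -0.0006] spin 0.0 j7 -0.32
```

View pics/w4.png

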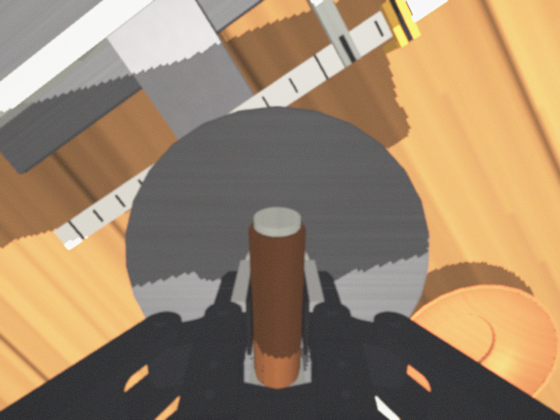

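The grip is held (opening 0.222, about 19 mm). I'll swing it up along the arc.

Call:
{"method": "send_rows", "body": {"steps": [[[0,0.003,-0.011],0],[[0,0.007,-0.021],0],[[0,0.013,-0.03],0],[[0,0.021,-0.038],0],[[0,0.03,-0.044],0],[[0,0.04,-0.048],0],[[0,0.05,-0.051],0],[[0,0.06,-0.052],0]]}}

```text
clock: 5.5
position: [0.4968, -0.3107, 0.1773]
ee_rot: [0.957, -0.291, 0.001, -0.001]
ft_force: [5.5, 8.4, -3.3]
grip_width: 0.213
```

Call:
{"method": "send_rows", "body": {"steps": [[[0,0.002,0],0],[[0,0.003,0],0],[[0,0.003,0],0],[[0,0.003,0],0],[[0,0.003,0],0],[[0,0.003,0],0],[[0,0.003,0],0],[[0,0.003,0],0]]}}

```text
clock: 6.5
position: [0.4956, -0.3126, 0.1774]
ee_rot: [0.957, -0.291, 0.001, -0.001]
ft_force: [3.9, 8.0, -1.8]
grip_width: 0.222
```

```bash
python3 - <<'E'
from h import *
shift(.497,-.3123,.177,-34)
snap("wrist","w5.png"); snap("side","s5.png")
E
```

```text
t 6.50 pos [ 0.4956 -0.3126  0.1774] yaw -33.9 tilt [0.002  0.0018] w 0.222 F [ 3.9  8.  -1.8]
shift [ 0.001  -0.001   0.0004] spin 0.002 j7 -0.19
```

View pics/w5.png

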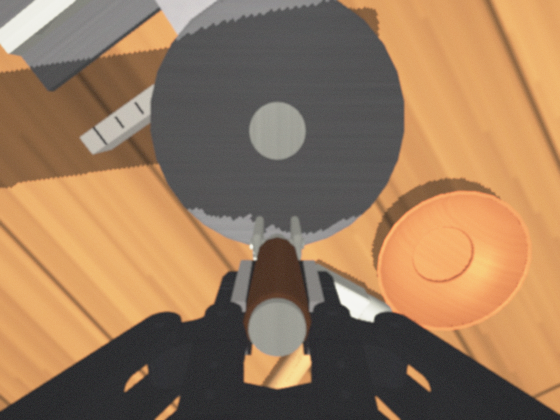

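View pics/s5.png

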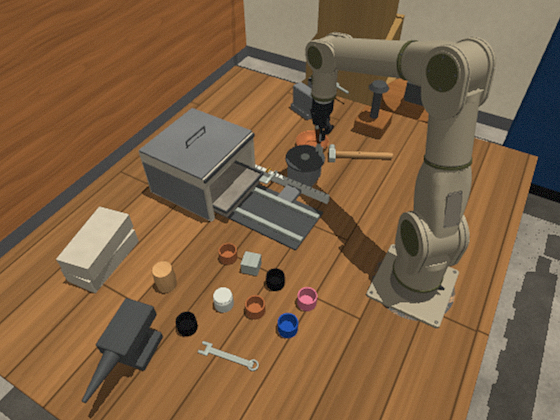

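The handle is upright against its stop (8.9 N of pressing force). Now I'll wind the car out, which is anticlockwise seen from above.

```bash
cat > rows.py <<'E'
import sys,numpy as np
# args: phi_now(deg tool frame of handle), dir(-1 ccw above,+1 cw), then deltas ; r, offset correction x y
def rows(phi0,sgn,ds,r=.060,cx=0,cy=0):
    for d in ds:
        p=phi0+sgn*d
        print("[[%.3f, %.3f, 0], 0],"%(r*(np.cos(p)-np.cos(phi0))+cx,r*(np.sin(p)-np.sin(phi0))+cy))
if __name__=="__main__":
    a=[float(v) for v in sys.argv[1:]]
    rows(a[0],a[1],a[5:],a[2],a[3],a[4])
E
python3 rows.py 1.5708 -1 .06 0 -.0025 .1 .3 .6 .9 1.2 1.5 1.8 2.1
```

```text
[[0.006, -0.003, 0], 0],
[[0.018, -0.005, 0], 0],
[[0.034, -0.013, 0], 0],
[[0.047, -0.025, 0], 0],
[[0.056, -0.041, 0], 0],
[[0.060, -0.058, 0], 0],
[[0.058, -0.076, 0], 0],
[[0.052, -0.093, 0], 0],
```

Call:
{"method": "send_rows", "body": {"steps": [[[0.006,-0.003,0],0],[[0.018,-0.005,0],0],[[0.034,-0.013,0],0],[[0.047,-0.025,0],0],[[0.056,-0.041,0],0],[[0.06,-0.058,0],0],[[0.058,-0.076,0],0],[[0.052,-0.093,0],0]]}}

```text
clock: 7.6
position: [0.5862, -0.2696, 0.1769]
ee_rot: [0.956, -0.294, -0.002, 0.002]
ft_force: [-19.7, -5.3, 7.3]
grip_width: 0.218
```

```bash
cat > ang.py <<'E'
from h import *
o=manip.get_obs();p=o["position"][:2]-[.5305,-.2622]
M=R.from_quat(o["ee_rot"]).as_matrix()
q=M[:2,:2].T@p
print("t",o["clock"],"world ang",np.degrees(np.arctan2(p[1],p[0])).round(1),"r",np.hypot(*p).round(4),"phi tool",np.arctan2(q[1],q[0]).round(3),"z",o["position"][2].round(4),"F",o["ft_force"].round(1),"w",o["grip_width"].round(3), "tilt",M[:2,2].round(4))
E
python3 ang.py; python3 rows.py -.53 -1 .06 0 0 .3 .6 .9 1.2 1.5 1.8 2.1 2.3
```

```text
[[-0.011, -0.014, 0], 0],
[[-0.026, -0.024, 0], 0],
[[-0.043, -0.029, 0], 0],
[[-0.061, -0.029, 0], 0],
[[-0.078, -0.023, 0], 0],
[[-0.093, -0.013, 0], 0],
[[-0.104, 0.001, 0], 0],
[[-0.109, 0.012, 0], 0],Traceback (most recent call last):
  File "ang.py", line 5, in <module>
    print("t",o["clock"],"world ang",np.degrees(np.arctan2(p[1],p[0])).round(1),"r",np.hypot(*p).round(4),"phi tool",np.arctan2(q[1],q[0]).round(3),"z",o["position"][2].round(4),"F",o["ft_force"].round(1),"w",o["grip_width"].round(3), "tilt",M[:2,2].round(4))
                                                                                                                                                                                                                 ^^^^^^^^^^^^^^^^^^^^^
AttributeError: 'float' object has no attribute 'round'
```

```bash
sed -i 's/o\["grip_width"\].round(3)/round(o["grip_width"],3)/' ang.py; python3 ang.py;  python3 -c "
from h import *
snap('wrist','w6.png')"; python3 ang.py
```

```text
t 7.6 world ang -7.5 r 0.0562 phi tool -0.465 z 0.1769 F [-19.7  -5.3   7.3] w 0.218 tilt [-0.0061 -0.0031]
t 7.65 world ang -4.4 r 0.0559 phi tool -0.517 z 0.1769 F [-17.7  -2.    6.5] w 0.218 tilt [-0.0076 -0.0016]
```

View pics/w6.png

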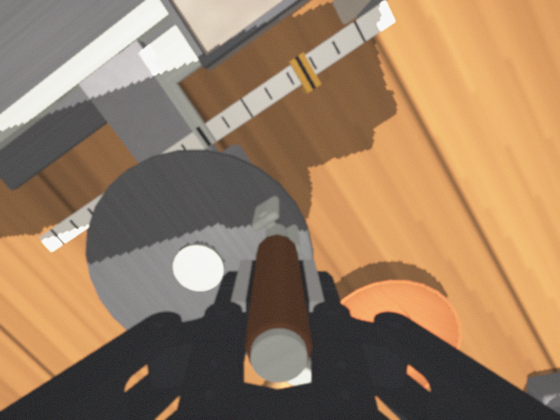

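The car is moving out, with the pointer now at (203,132). The radial force suggests the true hub is about 3 mm nearer in x, so I'll correct for that and continue.

```bash
sed -i 's/\[.5305,-.2622\]/[.5275,-.2624]/' ang.py; python3 rows.py -.53 -1 .06 -.0025 .0017 .2 .4 .6 .9 1.2 1.5 1.8 2.1
```

```text
[[-0.010, -0.008, 0], 0],
[[-0.018, -0.016, 0], 0],
[[-0.029, -0.022, 0], 0],
[[-0.046, -0.027, 0], 0],
[[-0.064, -0.027, 0], 0],
[[-0.081, -0.022, 0], 0],
[[-0.096, -0.011, 0], 0],
[[-0.107, 0.003, 0], 0],
```

Call:
{"method": "send_rows", "body": {"steps": [[[-0.01,-0.008,0],0],[[-0.018,-0.016,0],0],[[-0.029,-0.022,0],0],[[-0.046,-0.027,0],0],[[-0.064,-0.027,0],0],[[-0.081,-0.022,0],0],[[-0.096,-0.011,0],0],[[-0.107,0.003,0],0]]}}

```text
clock: 8.65
position: [0.4994, -0.2131, 0.1772]
ee_rot: [0.956, -0.294, 0.003, 0.002]
ft_force: [13.4, -14.3, -15.3]
grip_width: 0.223
```

```bash
python3 ang.py;  python3 -c "
from h import *
snap('wrist','w7.png')
snap('wrist','w7.png')"; python3 ang.py
```

```text
t 8.65 world ang 119.7 r 0.0568 phi tool -2.685 z 0.1772 F [ 13.4 -14.3 -15.3] w 0.223 tilt [ 0.0043 -0.0051]
t 8.75 world ang 121.6 r 0.0568 phi tool -2.721 z 0.1771 F [  2.7 -11.9 -10. ] w 0.22 tilt [ 0.0017 -0.0053]
```

View pics/w7.png

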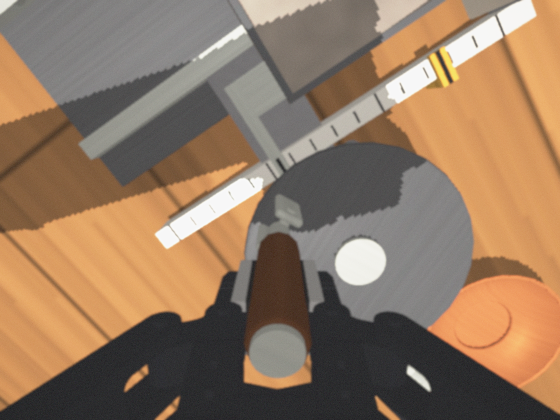

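```bash
python3 - <<'E'
import numpy as np
from scipy.optimize import least_squares
p=np.array([[.4956,-.3126],[.586,-.2668],[.4977,-.214]])
f=least_squares(lambda c:np.hypot(*(p-c[:2]).T)-c[2],[.53,-.262,.06]);print(f.x)
E
python3 rows.py -2.72 -1 .06 -.001 .001 .2 .4 .6 .9 1.2 1.5 1.8 2.1
```

```text
[ 0.52776047 -0.2639626   0.0583086 ]
[[-0.005, 0.012, 0], 0],
[[-0.006, 0.024, 0], 0],
[[-0.005, 0.036, 0], 0],
[[0.000, 0.053, 0], 0],
[[0.011, 0.068, 0], 0],
[[0.025, 0.078, 0], 0],
[[0.042, 0.084, 0], 0],
[[0.060, 0.085, 0], 0],
```

```bash
python3 rows.py -2.67 -1 .06 .001 .0015 .2 .4 .6 .9 1.2 1.5 1.8 2.1
```

```text
[[-0.003, 0.013, 0], 0],
[[-0.005, 0.024, 0], 0],
[[-0.005, 0.036, 0], 0],
[[-0.000, 0.054, 0], 0],
[[0.010, 0.069, 0], 0],
[[0.023, 0.080, 0], 0],
[[0.040, 0.087, 0], 0],
[[0.058, 0.089, 0], 0],
```

Call:
{"method": "send_rows", "body": {"steps": [[[-0.003,0.013,0],0],[[-0.005,0.024,0],0],[[-0.005,0.036,0],0],[[0.0,0.054,0],0],[[0.01,0.069,0],0],[[0.023,0.08,0],0],[[0.04,0.087,0],0],[[0.058,0.089,0],0]]}}

```text
clock: 9.75
position: [0.4942, -0.319, 0.1773]
ee_rot: [0.956, -0.294, -0.002, 0.002]
ft_force: [-7.7, -0.6, 3.8]
grip_width: 0.223
```

```bash
python3 ang.py;  python3 -c "
from h import *
snap('wrist','w8.png')
snap('wrist','w8.png')
snap('top','t8.png')"; python3 ang.py
```

```text
t 9.75 world ang -120.5 r 0.0656 phi tool 1.505 z 0.1773 F [-7.7 -0.6  3.8] w 0.223 tilt [-0.0048 -0.003 ]
t 9.9 world ang -118.7 r 0.0655 phi tool 1.475 z 0.1774 F [-2.  -9.2 -3.7] w 0.219 tilt [-0.0008 -0.005 ]
```

View pics/w8.png

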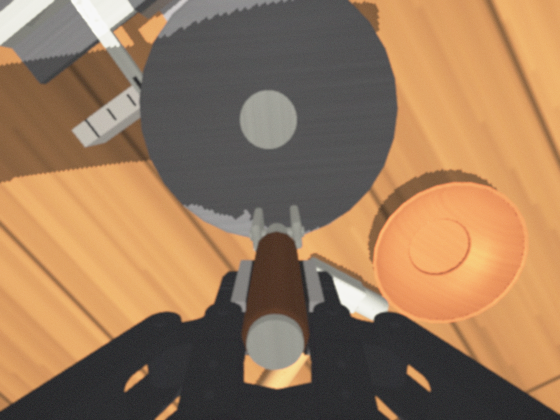

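View pics/t8.png

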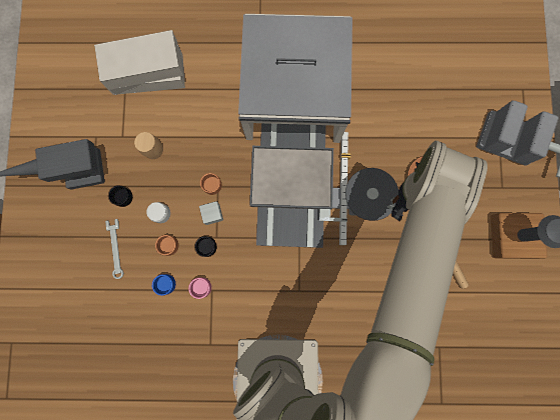

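One full turn is done and the bed is largely out. The sleeve has crept between the pads (TCP radius 65 mm where it should be 60), so I'll measure the grip relative to the tool and re-grip.

```bash
cat > cap.py <<'E'
from h import *
import sys
fn=sys.argv[1]
o=manip.get_obs();im,d,K,P=snap("wrist",fn)
M=R.from_quat(o["ee_rot"]).as_matrix()
w=cloud(d,K,P); t=(w-o["position"])@M   # tool coords
m=(w[...,2]>.226)&(w[...,2]<.245)&(abs(t[...,0])<.015)&(abs(t[...,1])<.04)
print("cap n",m.sum(),"tool xy",((np.nanmin(t[m],0)+np.nanmax(t[m],0))/2).round(4),"ext",np.ptp(t[m],axis=0).round(4),"world",((np.nanmin(w[m],0)+np.nanmax(w[m],0))/2).round(4))
E
python3 cap.py w9.png; python3 - <<'E'
from h import *
D=np.load("last_top.npz");w=cloud(D["d"],D["K"],D["P"]);im=D["im"]
m=(abs(w[...,2]-.05)<.006)&(w[...,0]>.4)&(w[...,0]<.75)&(abs(w[...,1]+.04)<.16)
p=w[m][:,:2].astype(np.float32);print(cv2.minAreaRect(p),p.min(0),p.max(0))
W=np.load("last_wrist.npz")
E
```

```text
cap n 5145 tool xy [-0.     -0.0053 -0.0582] ext [0.03   0.0332 0.0191] world [ 0.4997 -0.3163  0.2355]
((0.5940052270889282, -0.049338147044181824), (0.32466062903404236, 0.2531701624393463), 83.91911315917969) [ 0.45693895 -0.19841987] [0.7353842  0.10098565]
```

Call:
{"method": "send_rows", "body": {"steps": [[[0,0,0],0],[[0,0,0],0],[[0,-0.002,0],0],[[0,-0.004,0],0],[[0,-0.005,0],0],[[0,-0.005,0],0],[[0,-0.005,0],0],[[0,-0.005,0],0]], "hand": 0.5}}

```text
clock: 10.95
position: [0.5003, -0.3111, 0.1763]
ee_rot: [0.956, -0.292, 0.0, 0.0]
ft_force: [0.3, 0.6, 0.8]
grip_width: 0.5
```

```bash
cat > cap.py <<'E'
from h import *
import sys
fn=sys.argv[1]
o=manip.get_obs();im,d,K,P=snap("wrist",fn)
M=R.from_quat(o["ee_rot"]).as_matrix()
w=cloud(d,K,P); t=(w-o["position"])@M   # tool coords
m=(abs(t[...,0])<.016)&(abs(t[...,1])<.05)&(w[...,2]>.23)&(w[...,2]<.25)&(im.max(-1)>100)&(np.ptp(im,axis=-1)<40)
n,l,s,c=cv2.connectedComponentsWithStats(m.astype(np.uint8))
k=1+np.argmax(s[1:,4]);m=l==k
print(s[k],"cap tool",np.median(t[m],0).round(4),"ext",np.ptp(t[m],axis=0).round(4),"world",np.median(w[m],0).round(4))
E
python3 cap.py w10.png; python3 ang.py
```

```text
[ 252  343   58   46 2100] cap tool [ 0.0015 -0.0049 -0.0622] ext [0.0168 0.0146 0.016 ] world [ 0.5046 -0.3079  0.2385]
t 11.0 world ang -119.2 r 0.0558 phi tool 1.487 z 0.1763 F [-0.1 -0.  -0.2] w 0.503 tilt [-0.     -0.0001]
```

View pics/w10.png

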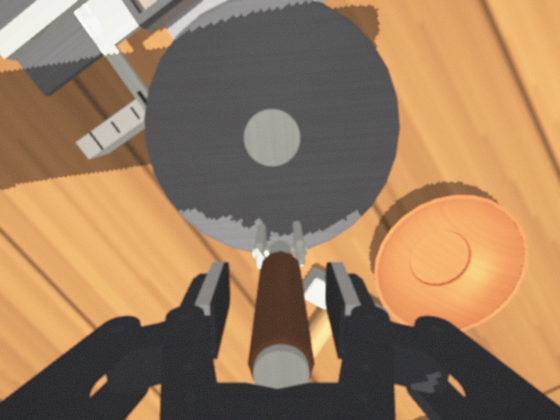

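```bash
cat > hub.py <<'E'
from h import *
import sys
o=manip.get_obs();im,d,K,P=snap("wrist",sys.argv[1])
w=cloud(d,K,P)
z=w[...,2]
m=(abs(z-.1125)<.004)&(np.hypot(w[...,0]-.529,w[...,1]+.262)<.09)
h=cv2.convexHull(w[m][:,:2].astype(np.float32));print("hub",cv2.minEnclosingCircle(h))
m=(z>.115)&(z<.13)&(np.hypot(w[...,0]-.529,w[...,1]+.262)<.035)
h=cv2.convexHull(w[m][:,:2].astype(np.float32));print("boss",cv2.minEnclosingCircle(h),w[m].mean(0))
g=(im[...,0].astype(int)>im[...,2]+30)&(im[...,0]<150)&(z>.15)&(z<.24)&(np.hypot(w[...,0]-.529,w[...,1]+.262)<.09)
g&=np.hypot(w[...,0]-.497,w[...,1]+.31)<.04
for a in np.arange(.15,.24,.01):
    k=g&(z>a)&(z<a+.01)
    if k.sum()>10:print(a.round(2),k.sum(),np.median(w[k],0).round(4))
E
python3 hub.py w11.png
```

```text
hub ((0.5305809378623962, -0.2625826299190521), 0.07496084272861481)
boss ((0.5252505540847778, -0.2567126750946045), 0.023653436452150345) [ 0.53038364 -0.26232272  0.1167917 ]
0.16 81 [ 0.507  -0.3053  0.1682]
0.17 321 [ 0.507  -0.3051  0.1756]
0.18 477 [ 0.5059 -0.3043  0.1849]
0.19 529 [ 0.507  -0.3043  0.1954]
0.2 652 [ 0.5075 -0.3038  0.2053]
0.21 806 [ 0.5078 -0.3035  0.2152]
0.22 1015 [ 0.5078 -0.3026  0.2253]
0.23 1162 [ 0.508  -0.3034  0.2341]
```

The unloaded view puts the hub at (0.5305, -0.2625) and the sleeve within 3 mm of the jaw centre, nearly upright. I'll re-grip more firmly and continue.

Call:
{"method": "send_rows", "body": {"steps": [[[0.002,0,0],0],[[0.002,0,0],0],[[0.002,0,0],0],[[0.002,0,0],0],[[0.002,0,0],0],[[0.002,0,0],0],[[0.002,0,0],0],[[0.002,0,0],0]], "hand": 0, "force": 60}}

```text
clock: 12.05
position: [0.5021, -0.3122, 0.1766]
ee_rot: [0.956, -0.292, 0.0, 0.0]
ft_force: [-2.2, 0.1, 4.6]
grip_width: 0.222
```

```bash
sed -i 's/\[.5275,-.2624\]/[.5305,-.2625]/' ang.py; python3 ang.py; python3 rows.py 1.48 -1 .06 0 0 .1 .25 .4 .6 .8 1.0 1.2 1.4
```

```text
t 12.05 world ang -119.8 r 0.0573 phi tool 1.497 z 0.1766 F [-2.2  0.1  4.6] w 0.222 tilt [ 0.0003 -0.0003]
[[0.006, -0.001, 0], 0],
[[0.015, -0.003, 0], 0],
[[0.023, -0.007, 0], 0],
[[0.033, -0.014, 0], 0],
[[0.041, -0.022, 0], 0],
[[0.048, -0.032, 0], 0],
[[0.052, -0.043, 0], 0],
[[0.054, -0.055, 0], 0],
```

Call:
{"method": "send_rows", "body": {"steps": [[[0.006,-0.001,0],0],[[0.015,-0.003,0],0],[[0.023,-0.007,0],0],[[0.032,-0.014,0],0],[[0.04,-0.022,0],0],[[0.047,-0.032,0],0],[[0.051,-0.043,0],0],[[0.053,-0.054,0],0]]}}

```text
clock: 13.05
position: [0.5761, -0.2994, 0.1766]
ee_rot: [0.956, -0.293, 0.001, 0.001]
ft_force: [-2.4, -5.4, 4.9]
grip_width: 0.219
```

```bash
python3 ang.py; python3 hub.py w12.png;python3 ang.py; python3 rows.py .08 -1 .0585 0 0 .1 .2 .3 .4 .5 .6 .7 .8
```

```text
t 13.05 world ang -39.0 r 0.0586 phi tool 0.085 z 0.1766 F [-2.4 -5.4  4.9] w 0.219 tilt [ 0.0006 -0.0029]
hub ((0.5302444100379944, -0.2622785270214081), 0.07503818720579147)
boss ((0.5336542129516602, -0.2586227059364319), 0.02140177972614765) [ 0.53072812 -0.26217114  0.11687231]
t 13.1 world ang -36.7 r 0.0586 phi tool 0.047 z 0.1767 F [ 1.7 -5.5  0.4] w 0.216 tilt [ 0.002  -0.0019]
[[0.000, -0.006, 0], 0],
[[-0.000, -0.012, 0], 0],
[[-0.001, -0.017, 0], 0],
[[-0.003, -0.023, 0], 0],
[[-0.005, -0.029, 0], 0],
[[-0.008, -0.034, 0], 0],
[[-0.011, -0.039, 0], 0],
[[-0.014, -0.043, 0], 0],
```

View pics/w12.png

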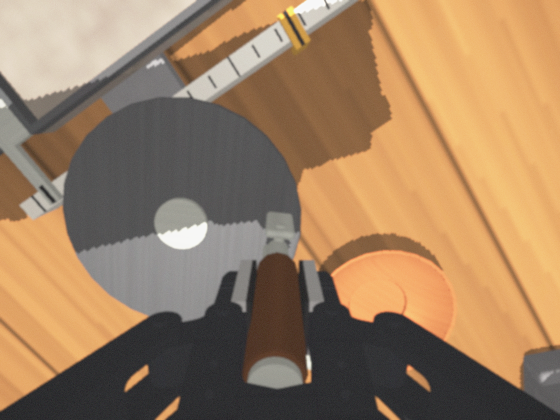

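The pointer is close to the near end of the scale. I'll continue in smaller steps.

Call:
{"method": "send_rows", "body": {"steps": [[[0,-0.006,0],0],[[0,-0.012,0],0],[[-0.001,-0.017,0],0],[[-0.003,-0.023,0],0],[[-0.005,-0.029,0],0],[[-0.008,-0.034,0],0],[[-0.011,-0.039,0],0],[[-0.014,-0.043,0],0]]}}

```text
clock: 14.1
position: [0.59, -0.2606, 0.1769]
ee_rot: [0.956, -0.295, 0.004, 0.004]
ft_force: [13.2, -28.3, -8.5]
grip_width: 0.213
```

```bash
python3 ang.py; python3 hub.py w13.png>/dev/null;python3 ang.py; python3 rows.py -.72 -1 .0585 0 0 .1 .2 .3 .4 .5 .6 .7 .8
```

```text
t 14.1 world ang 1.9 r 0.0595 phi tool -0.631 z 0.1769 F [ 13.2 -28.3  -8.5] w 0.213 tilt [ 0.0065 -0.0094]
t 14.15 world ang 1.6 r 0.0594 phi tool -0.626 z 0.1768 F [ 12.3 -23.9  -7.3] w 0.22 tilt [ 0.0066 -0.0101]
[[-0.004, -0.004, 0], 0],
[[-0.009, -0.008, 0], 0],
[[-0.013, -0.011, 0], 0],
[[-0.018, -0.014, 0], 0],
[[-0.024, -0.016, 0], 0],
[[-0.029, -0.018, 0], 0],
[[-0.035, -0.019, 0], 0],
[[-0.041, -0.020, 0], 0],
```

View pics/w13.png

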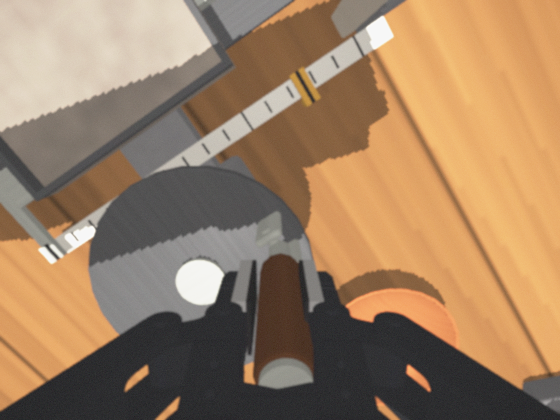

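The car is at its stop: about 27 N of resistance with no motion, and the pointer is at the scale's near end. I'll relax the push, open and rise clear.

Call:
{"method": "send_rows", "body": {"steps": [[[0.002,0.002,0],0],[[0.003,0.004,0],0],[[0.003,0.004,0],0],[[0.003,0.004,0],0],[[0.003,0.004,0],0],[[0.003,0.004,0],0],[[0.003,0.004,0],0],[[0.003,0.004,0],0]]}}

```text
clock: 15.15
position: [0.5901, -0.2618, 0.1768]
ee_rot: [0.956, -0.293, 0.003, 0.001]
ft_force: [7.4, -10.8, -1.2]
grip_width: 0.214
```

Call:
{"method": "send_rows", "body": {"steps": [[[0,0,0],0],[[0,0,0],0],[[0,0,0],0],[[0,0,0],0],[[0,0,-0.02],0],[[0,0,-0.06],0],[[0,0,-0.1],0],[[0,0,-0.13],0]], "hand": 0.8}}

```text
clock: 16.15
position: [0.5891, -0.2584, 0.3101]
ee_rot: [0.956, -0.292, 0.002, 0.0]
ft_force: [0.0, 0.3, -0.6]
grip_width: 0.797
```

```bash
python3 ang.py; python3 -c "
from h import *
snap('wrist','w14.png');snap('wrist','w14.png');snap('top','t14.png');snap('side','s14.png')"; python3 ang.py
```

```text
t 16.15 world ang 4.0 r 0.0588 phi tool -0.662 z 0.3101 F [ 0.   0.3 -0.6] w 0.797 tilt [ 0.003  -0.0012]
t 16.35 world ang 4.0 r 0.0587 phi tool -0.662 z 0.3077 F [-0.1  0.2 -0.9] w 0.801 tilt [ 0.0018 -0.0008]
```

View pics/w14.png

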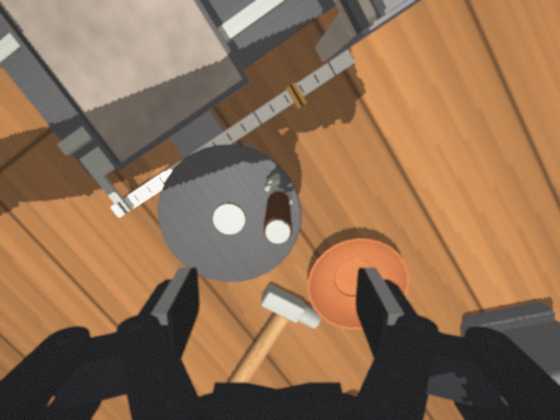

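View pics/t14.png

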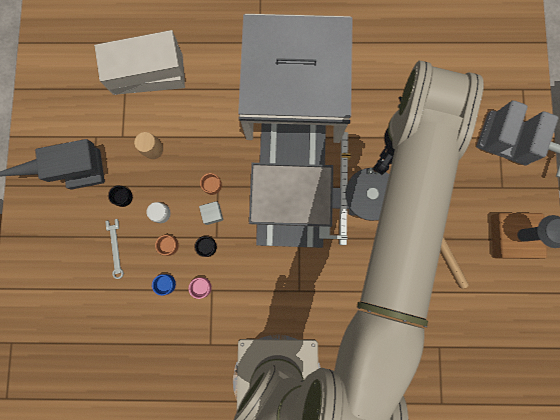

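View pics/s14.png

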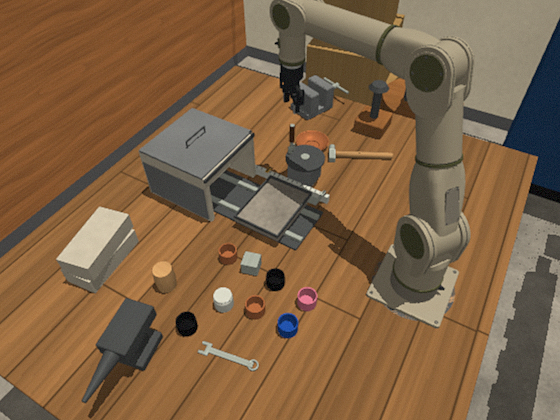

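The handle is upright and the bed fully out, centred at about (291,193) in the top view. Now for the bed, cup, clip and pointer positions.

```bash
python3 - <<'E'
from h import *
D=np.load("last_top.npz");im,d,K,P=[D[k] for k in("im","d","K","P")];w=cloud(d,K,P)
hsv=cv2.cvtColor(im,cv2.COLOR_RGB2HSV)
m=(abs(w[...,2]-.047)<.012)&(w[...,0]>.4)&(w[...,0]<.72)&(abs(w[...,1]+.04)<.14)
n,l,s,c=cv2.connectedComponentsWithStats(m.astype(np.uint8));k=1+np.argmax(s[1:,4]);m=l==k
m=cv2.morphologyEx(m.astype(np.uint8),cv2.MORPH_OPEN,np.ones((9,9)))>0
p=w[m][:,:2].astype(np.float32);print("bed",s[k],cv2.minAreaRect(p),np.median(w[m][:,2]))
# copper: hue
cop=(hsv[...,0]<14)&(hsv[...,1]>120)&(w[...,2]>.02)
n,l,s,c=cv2.connectedComponentsWithStats(cop.astype(np.uint8))
for k in range(1,n):
    if s[k,4]>25:
        q=w[l==k];print("copper",s[k],cv2.minEnclosingCircle(q[:,:2].astype(np.float32)),q[:,2].max())
D=np.load("last_wrist.npz");im,d,K,P=[D[k] for k in("im","d","K","P")];ww=cloud(d,K,P)
for a in[(119,207),(123,211),(297,95),(293,88),(301,103)]:print(a,ww[a[1],a[0]],im[a[1],a[0]])
z=im[180:240,80:180];cv2.imwrite("pics/a.png",cv2.resize(z,None,fx=7,fy=7)[:,:,::-1])
E
```

```text
bed [ 250  163   82   63 4569] ((0.5359686017036438, -0.0365733727812767), (0.2308836579322815, 0.1693524420261383), 88.12200164794922) 0.04996209134253404
copper [200 173  21  21 153] ((0.5700170993804932, 0.20445150136947632), 0.03052581287920475) 0.05056644213633832
copper [492 213  10  12  45] ((0.4653635323047638, -0.6355608701705933), 0.015792585909366608) 0.0633770232575892
copper [502 213  31  28 294] ((0.446622371673584, -0.6873728632926941), 0.04549463838338852) 0.0675712556125212
copper [493 224  11  34 138] ((0.40346837043762207, -0.6350078582763672), 0.047901540994644165) 0.06191963179127824
copper [155 235  22  21 163] ((0.38554325699806213, 0.32976073026657104), 0.03026595711708069) 0.050908525102629554
(119, 207) [ 0.40876958 -0.18871066  0.04912919] [209 211 196]
(123, 211) [ 0.40991897 -0.19526389  0.05010408] [177 175 163]
(297, 95) [ 0.6586881  -0.20177565  0.04096178] [92 72 46]
(293, 88) [ 0.65897574 -0.19300912  0.04187819] [91 72 43]
(301, 103) [ 0.65779491 -0.21158921  0.04019362] [71 58 40]
```

View pics/a.png

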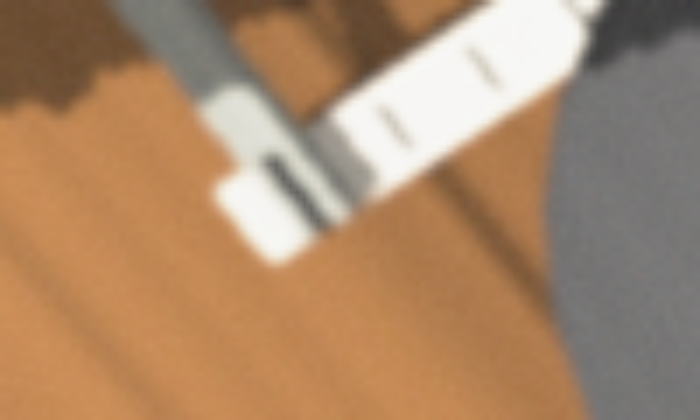

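```bash
python3 - <<'E'
from h import *
shift(.570,.2045,.20,-60)
E
```

```text
t 16.35 pos [ 0.589  -0.2584  0.3077] yaw -34.0 tilt [ 0.0018 -0.0008] w 0.801 F [-0.1  0.2 -0.9]
shift [-0.2746 -0.3733  0.1073] spin 0.454 j7 -0.34
```

Call:
{"method": "send_rows", "body": {"steps": [[[-0.03,-0.04,0],0.05],[[-0.06,-0.08,0],0.1],[[-0.09,-0.12,0],0.15],[[-0.12,-0.16,0],0.2],[[-0.15,-0.2,0],0.25],[[-0.18,-0.24,0],0.3],[[-0.2,-0.27,0],0.35],[[-0.215,-0.295,0],0.4]], "hand": 1}}

```text
clock: 17.35
position: [0.5746, 0.108, 0.3057]
ee_rot: [0.879, -0.476, -0.0, 0.0]
ft_force: [0.4, -0.0, 0.6]
grip_width: 0.999
```

```bash
python3 - <<'E'
from h import *
shift(.570,.2045,.20,-60)
E
```

```text
t 17.35 pos [0.5746 0.108  0.3057] yaw -56.9 tilt [-0.0012 -0.0002] w 0.999 F [ 0.4 -0.   0.6]
shift [-0.0833 -0.0489  0.1057] spin 0.054 j7 -1.35
```

Call:
{"method": "send_rows", "body": {"steps": [[[-0.02,-0.01,0.02],0.02],[[-0.04,-0.02,0.04],0.04],[[-0.06,-0.03,0.06],0.05],[[-0.074,-0.04,0.08],0.05],[[-0.08,-0.046,0.095],0.05],[[-0.083,-0.049,0.103],0.05],[[-0.083,-0.049,0.106],0.05],[[-0.083,-0.049,0.106],0.05]]}}

```text
clock: 18.35
position: [0.5714, 0.2019, 0.2006]
ee_rot: [0.867, -0.499, 0.0, -0.0]
ft_force: [-0.3, 0.0, 1.2]
grip_width: 1.001
```

```bash
cat > cup.py <<'E'
from h import *
import sys
gx,gy=float(sys.argv[2]),float(sys.argv[3]);z0=float(sys.argv[4]) if len(sys.argv)>4 else .045
yaw=float(sys.argv[5]) if len(sys.argv)>5 else None
im,d,K,P=snap("wrist",sys.argv[1]);w=cloud(d,K,P)
hsv=cv2.cvtColor(im,cv2.COLOR_RGB2HSV)
m=(abs(w[...,2]-z0)<.006)&(np.hypot(w[...,0]-gx,w[...,1]-gy)<.06)&(hsv[...,1]>100)
p=w[m]
from scipy.optimize import least_squares
h=cv2.convexHull(p[:,:2].astype(np.float32));c,r=cv2.minEnclosingCircle(h)
f=least_squares(lambda q:np.hypot(h[:,0,0]-q[0],h[:,0,1]-q[1])-.030,c,loss="soft_l1",f_scale=.002)
print("cup n",m.sum(),c,r,"fit",f.x.round(4),"z",p[:,2].mean())
shift(f.x[0],f.x[1],.004+z0-.045,yaw)
E
python3 cup.py w15.png .570 .2045 .045 -60
```

```text
cup n 1065 (0.571966826915741, 0.20421379804611206) 0.03008284419775009 fit [0.5721 0.2042] z 0.045015464712818684
t 18.40 pos [0.5715 0.202  0.2008] yaw -59.8 tilt [ 0.0009 -0.0001] w 1.002 F [ 0.5  0.6 -0.2]
shift [-0.0017 -0.0015  0.1968] spin 0.003 j7 -1.6
```

View pics/w15.png

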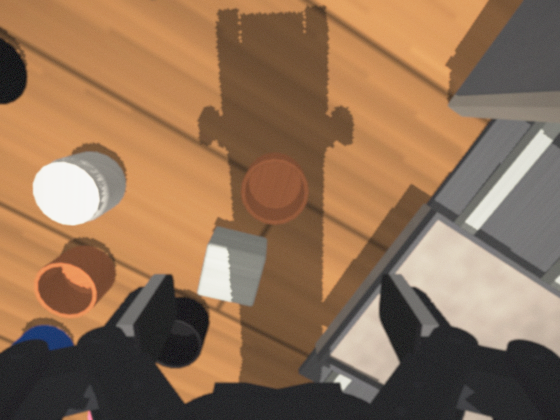

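Cup A is at (275,190), measured at (0.572, 0.204) with its rim at 45 mm as it should be. The block is clear of the jaws. I'll go down.

Call:
{"method": "send_rows", "body": {"steps": [[[-0.002,-0.0015,0.04],0],[[-0.002,-0.0015,0.08],0],[[-0.002,-0.0015,0.12],0],[[-0.002,-0.0015,0.15],0],[[-0.002,-0.0015,0.175],0],[[-0.002,-0.0015,0.19],0],[[-0.002,-0.0015,0.196],0],[[-0.002,-0.0015,0.196],0]]}}

```text
clock: 19.4
position: [0.5717, 0.2051, 0.0048]
ee_rot: [0.867, -0.498, 0.0, -0.0]
ft_force: [-0.4, 0.8, 0.3]
grip_width: 0.997
```

Call:
{"method": "send_rows", "body": {"steps": [[[0,0,0],0],[[0,0,0],0],[[0,0,0],0],[[0,0,0],0],[[0,0,0],0],[[0,0,0],0],[[0,0,0],0],[[0,0,0],0]], "hand": 0, "force": 40}}

```text
clock: 20.4
position: [0.572, 0.2052, 0.0056]
ee_rot: [0.867, -0.498, 0.001, -0.0]
ft_force: [-2.5, -1.6, 5.8]
grip_width: 0.703
```

```bash
python3 - <<'E'
from h import *
snap("wrist","w16.png")
shift(.534,-.087,.12,-60)
E
```

```text
t 20.45 pos [0.572  0.2051 0.0055] yaw -59.8 tilt [0.0015 0.    ] w 0.701 F [-1.2 -1.3  6.4]
shift [ 0.2333  0.1798 -0.1145] spin 0.004 j7 -1.7
```

View pics/w16.png

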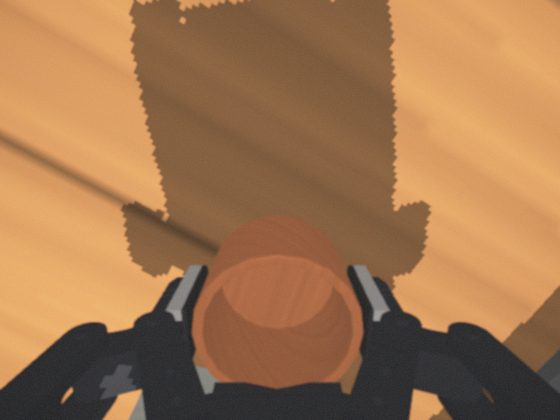

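Cup A is held (opening 0.70, about 60 mm). I'll lift it and carry it over the bed.

Call:
{"method": "send_rows", "body": {"steps": [[[0,0,-0.015],0],[[0,0,-0.035],0],[[0,0,-0.06],0],[[0,0,-0.09],0],[[0.015,0.01,-0.115],0],[[0.04,0.03,-0.125],0],[[0.07,0.053,-0.125],0],[[0.1,0.077,-0.125],0]], "force": 60}}

```text
clock: 21.45
position: [0.5552, 0.079, 0.131]
ee_rot: [0.867, -0.498, 0.001, -0.0]
ft_force: [0.8, -0.8, -0.8]
grip_width: 0.699
```

Call:
{"method": "send_rows", "body": {"steps": [[[0.03,0.023,0],0],[[0.06,0.046,0],0],[[0.09,0.069,0],0],[[0.113,0.086,0],0],[[0.127,0.097,0],0],[[0.133,0.102,0],0],[[0.133,0.103,0],0],[[0.133,0.103,0],0]]}}

```text
clock: 22.45
position: [0.5333, -0.0856, 0.1294]
ee_rot: [0.867, -0.497, -0.0, -0.0]
ft_force: [0.1, 1.7, -1.1]
grip_width: 0.699
```

```bash
python3 - <<'E'
from h import *
snap("wrist","w17.png")
snap("side","s17.png")
shift(.534,-.087,.058,-60)
E
```

```text
t 22.55 pos [ 0.5333 -0.0858  0.1293] yaw -59.7 tilt [0.     0.0003] w 0.700 F [ 0.2  0.1 -1.5]
shift [0.0014 0.     0.0713] spin 0.006 j7 -1.06
```

View pics/w17.png

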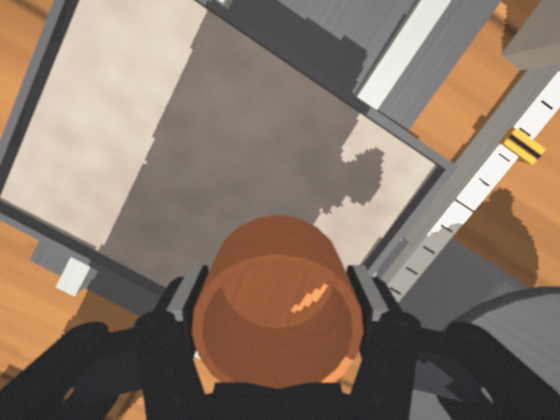

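View pics/s17.png

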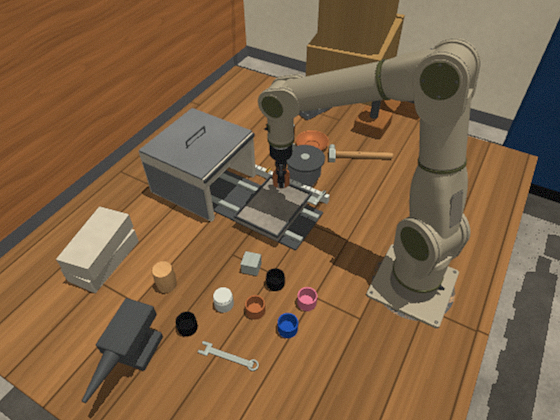

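The cup is still held and level over the right half of the bed. I'll lower it, release and rise.

Call:
{"method": "send_rows", "body": {"steps": [[[0.001,0,0.02],0],[[0.001,0,0.038],0],[[0.001,0,0.052],0],[[0.001,0,0.062],0],[[0.001,0,0.067],0],[[0.001,0,0.07],0],[[0.001,0,0.071],0],[[0.001,0,0.071],0]]}}

```text
clock: 23.55
position: [0.5339, -0.0878, 0.0586]
ee_rot: [0.867, -0.498, 0.0, -0.0]
ft_force: [0.1, 0.4, -2.5]
grip_width: 0.697
```

Call:
{"method": "send_rows", "body": {"steps": [[[0,0,0],0],[[0,0,0],0],[[0,0,0],0],[[0,0,0],0],[[0,0,-0.01],0],[[0,0,-0.04],0],[[0,0,-0.08],0],[[0,0,-0.12],0]], "hand": 1}}

```text
clock: 24.55
position: [0.5336, -0.0877, 0.1803]
ee_rot: [0.867, -0.498, 0.0, -0.0]
ft_force: [0.8, -0.7, -0.3]
grip_width: 1.004
```

```bash
python3 cup.py w18.png .534 -.087 .095; python3 - <<'E'
from h import *
shift(.3855,.330,.20,-45)
E
```

```text
cup n 1730 (0.534119725227356, -0.08848346024751663) 0.030057068914175034 fit [ 0.5339 -0.0883] z 0.0948326508915595
t 24.60 pos [ 0.5361 -0.0877  0.1859] yaw -59.7 tilt [ 0.0076 -0.0015] w 0.999 F [ 2.9 -0.2  5.6]
shift [-0.0013  0.003   0.1319] spin 0 j7 -1.04
t 24.60 pos [ 0.5361 -0.0877  0.1859] yaw -59.7 tilt [ 0.0076 -0.0015] w 0.999 F [ 2.9 -0.2  5.6]
shift [-0.4366 -0.0805 -0.0159] spin -0.257 j7 -1.04
```

View pics/w18.png

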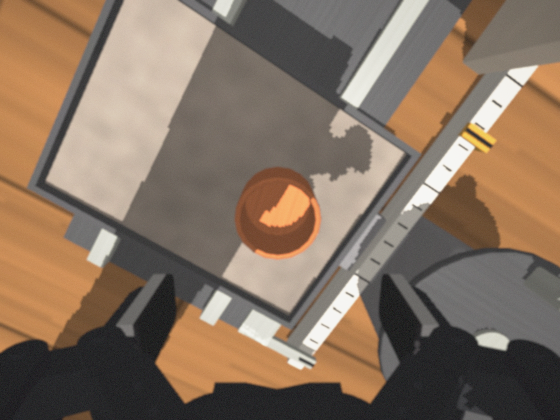

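Cup A stands upright on the bed at (0.534, -0.088), rim at 95 mm. On to cup B.

Call:
{"method": "send_rows", "body": {"steps": [[[-0.03,-0.005,-0.02],-0.02],[[-0.08,-0.015,-0.03],-0.06],[[-0.13,-0.025,-0.03],-0.1],[[-0.18,-0.035,-0.03],-0.13],[[-0.23,-0.045,-0.03],-0.16],[[-0.28,-0.055,-0.03],-0.19],[[-0.32,-0.062,-0.03],-0.22],[[-0.35,-0.068,-0.03],-0.25]]}}

```text
clock: 25.6
position: [0.4153, 0.2507, 0.209]
ee_rot: [0.923, -0.385, 0.0, -0.0]
ft_force: [0.4, 0.1, -0.3]
grip_width: 1.002
```

```bash
python3 - <<'E'
from h import *
im,d,K,P=snap("top","t19.png");w=cloud(d,K,P)
hsv=cv2.cvtColor(im,cv2.COLOR_RGB2HSV)
cop=(hsv[...,0]<14)&(hsv[...,1]>120)&(w[...,2]>.02)&(w[...,1]>.1)
n,l,s,c=cv2.connectedComponentsWithStats(cop.astype(np.uint8))
for k in range(1,n):
    if s[k,4]>25:
        q=w[l==k];print("copper",s[k],cv2.minEnclosingCircle(q[:,:2].astype(np.float32)),q[:,2].max())
shift(.3855,.330,.20,-45)
E
```

```text
t 25.65 pos [0.4136 0.2543 0.2092] yaw -45.0 tilt [0.0008 0.0018] w 0.998 F [-2.   1.9 -1.2]
shift [-0.0734 -0.0337  0.0093] spin 0.0 j7 -1.48
```

View pics/t19.png

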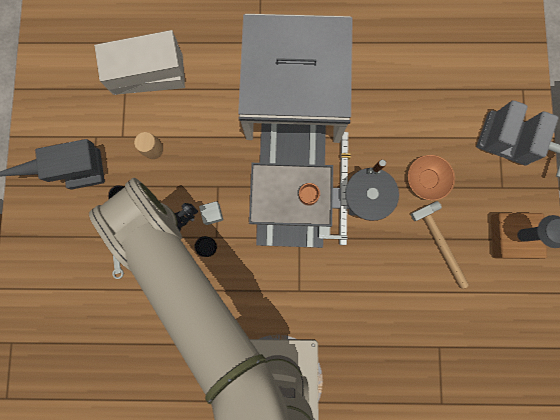

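The arm hides cup B in the top view, and the placed cup is steady at (308,194). I'll finish the approach and use the wrist camera.

Call:
{"method": "send_rows", "body": {"steps": [[[-0.02,-0.01,0],0],[[-0.04,-0.02,0],0],[[-0.057,-0.027,0],0],[[-0.067,-0.031,0],0],[[-0.07,-0.033,0],0],[[-0.07,-0.033,0],0],[[-0.07,-0.033,0],0],[[-0.07,-0.033,0],0]]}}

```text
clock: 26.65
position: [0.3908, 0.3214, 0.2083]
ee_rot: [0.922, -0.387, 0.0, 0.0]
ft_force: [-0.3, -0.1, 0.7]
grip_width: 1.003
```

```bash
python3 cup.py w20.png .3855 .330 .045 -45
```

```text
cup n 1016 (0.38711705803871155, 0.32936325669288635) 0.030080555006861687 fit [0.3871 0.3294] z 0.04507905753722735
t 26.70 pos [0.3908 0.3216 0.2083] yaw -45.5 tilt [ 0.0002 -0.0002] w 0.998 F [ 0.4 -0.1 -0.2]
shift [-0.0082 -0.0028  0.2043] spin -0.008 j7 -1.67
```

View pics/w20.png

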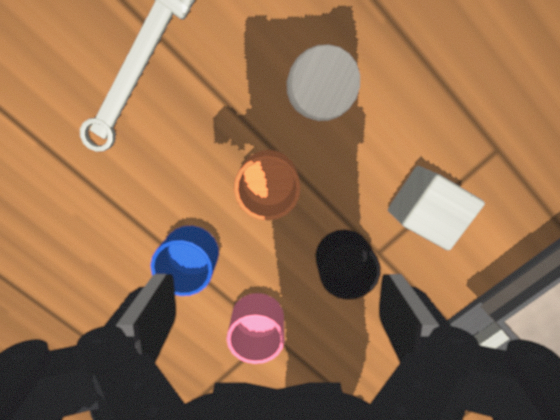

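Cup B is at (268,186), measured at (0.387, 0.329), and there is room for the jaws along the image's horizontal. I'll go down.

Call:
{"method": "send_rows", "body": {"steps": [[[-0.004,-0.002,0.04],0],[[-0.008,-0.003,0.08],0],[[-0.008,-0.003,0.12],0],[[-0.008,-0.003,0.155],0],[[-0.008,-0.003,0.18],0],[[-0.008,-0.003,0.196],0],[[-0.008,-0.003,0.203],0],[[-0.008,-0.003,0.203],0]]}}

```text
clock: 27.7
position: [0.3873, 0.3298, 0.0055]
ee_rot: [0.922, -0.386, 0.0, -0.0]
ft_force: [0.5, -0.1, 0.4]
grip_width: 1.002
```

Call:
{"method": "send_rows", "body": {"steps": [[[0,0,0],0],[[0,0,0],0],[[0,0,0],0],[[0,0,0],0],[[0,0,0],0],[[0,0,0],0],[[0,0,0],0],[[0,0,0],0]], "hand": 0, "force": 60}}

```text
clock: 28.7
position: [0.3876, 0.3301, 0.0066]
ee_rot: [0.922, -0.386, 0.001, -0.0]
ft_force: [-1.9, -2.5, 10.4]
grip_width: 0.696
```

```bash
python3 - <<'E'
from h import *
snap("wrist","w21.png")
shift(.538,.013,.13,-60)
E
```

```text
t 28.75 pos [0.3876 0.3301 0.0066] yaw -45.4 tilt [0.0015 0.0003] w 0.698 F [-3.3 -3.  10.2]
shift [ 0.3316  0.1151 -0.1233] spin 0.254 j7 -1.89
```

View pics/w21.png

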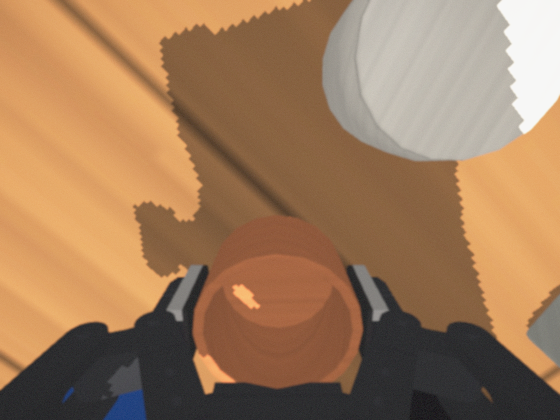

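Cup B is held. I'll lift it and carry it to the left half of the bed.

Call:
{"method": "send_rows", "body": {"steps": [[[0,0,-0.015],0],[[0,0,-0.035],0],[[0,0,-0.065],0],[[0,0,-0.095],0],[[0.01,0.004,-0.12],0],[[0.04,0.014,-0.13],0.03],[[0.075,0.026,-0.13],0.06],[[0.11,0.038,-0.13],0.09]]}}

```text
clock: 29.75
position: [0.4377, 0.2239, 0.1369]
ee_rot: [0.904, -0.427, 0.001, -0.001]
ft_force: [1.4, 0.2, -1.6]
grip_width: 0.697
```

```bash
python3 - <<'E'
from h import *
shift(.538,.013,.13,-60)
E
```

```text
t 29.75 pos [0.4377 0.2239 0.1369] yaw -50.6 tilt [0.0018 0.0003] w 0.697 F [ 1.4  0.2 -1.6]
shift [0.2266 0.0564 0.007 ] spin 0.164 j7 -1.56
```

Call:
{"method": "send_rows", "body": {"steps": [[[0.04,0.01,0.005],0.03],[[0.08,0.02,0.006],0.06],[[0.12,0.03,0.006],0.09],[[0.16,0.04,0.006],0.12],[[0.195,0.049,0.006],0.15],[[0.215,0.054,0.006],0.16],[[0.224,0.056,0.006],0.16],[[0.224,0.056,0.006],0.16]]}}

```text
clock: 30.75
position: [0.5361, 0.0167, 0.1293]
ee_rot: [0.867, -0.498, -0.0, -0.0]
ft_force: [-0.7, 1.1, -1.9]
grip_width: 0.696
```

Call:
{"method": "send_rows", "body": {"steps": [[[0,0,0],0],[[0,0,0],0],[[0,0,0],0],[[0,0,0],0],[[0,0,0],0],[[0,0,0],0],[[0,0,0],0],[[0,0,0],0]]}}

```text
clock: 31.75
position: [0.5361, 0.016, 0.1293]
ee_rot: [0.867, -0.498, 0.0, 0.0]
ft_force: [-0.0, -0.4, -2.4]
grip_width: 0.695
```

```bash
python3 - <<'E'
from h import *
snap("wrist","w22.png")
shift(.538,.013,.0588,-60)
E
```

```text
t 31.80 pos [0.5362 0.016  0.1293] yaw -59.8 tilt [ 0.0001 -0.0001] w 0.697 F [ 0.6  0.1 -1.6]
shift [ 0.0035 -0.0001  0.0705] spin 0.004 j7 -1.29
```

View pics/w22.png

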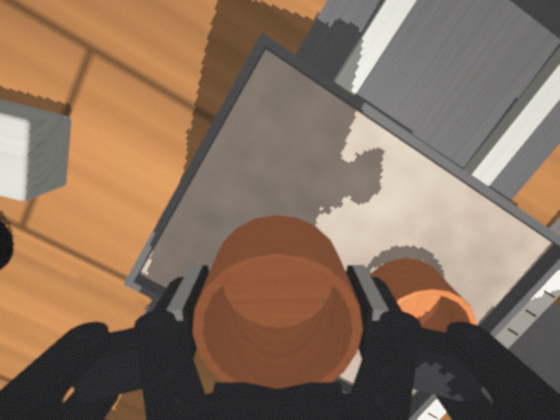

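Call:
{"method": "send_rows", "body": {"steps": [[[0,0,0.02],0],[[0,0,0.038],0],[[0,0,0.052],0],[[0,0,0.062],0],[[0,0,0.067],0],[[0,0,0.069],0],[[0,0,0.07],0],[[0,0,0.07],0]]}}

```text
clock: 32.8
position: [0.5363, 0.016, 0.0596]
ee_rot: [0.867, -0.498, 0.0, -0.0]
ft_force: [0.0, 0.6, -2.1]
grip_width: 0.699
```

Call:
{"method": "send_rows", "body": {"steps": [[[0,0,0],0],[[0,0,0],0],[[0,0,0],0],[[0,0,0],0],[[0,0,-0.01],0],[[0,0,-0.04],0],[[0,0,-0.09],0],[[0,0,-0.14],0]], "hand": 1}}

```text
clock: 33.8
position: [0.5359, 0.0162, 0.2015]
ee_rot: [0.867, -0.498, 0.0, -0.0]
ft_force: [1.1, -0.2, -0.5]
grip_width: 0.996
```

```bash
python3 cup.py w23.png .536 .016 .095; python3 cup.py w23.png .534 -.088 .095;python3 - <<'E'
from h import *
snap("top","t23.png");snap("side","s23.png")
shift(.589,-.261,.31,-34)
E
```

```text
cup n 1436 (0.5364274978637695, 0.01522454246878624) 0.02993023209273815 fit [0.5364 0.0152] z 0.09492305262469104
t 33.85 pos [0.5388 0.0167 0.2084] yaw -59.7 tilt [ 0.0091 -0.0002] w 0.996 F [2.3 0.5 6.2]
shift [-0.0006  0.004   0.1544] spin 0 j7 -1.25
cup n 1095 (0.5336669087409973, -0.08779872953891754) 0.030246220529079437 fit [ 0.5339 -0.0882] z 0.09458637703412551
t 33.90 pos [0.5389 0.0166 0.2056] yaw -59.7 tilt [ 0.0093 -0.0004] w 1.002 F [-0.   0.4 -1.2]
shift [0.0873 0.0583 0.1516] spin 0 j7 -1.25
t 34.00 pos [0.5367 0.0161 0.2007] yaw -59.8 tilt [ 0.0026 -0.0005] w 1.000 F [-1.  -0.  -0.4]
shift [ 0.2659  0.0941 -0.109 ] spin -0.45 j7 -1.25
```

View pics/w23.png

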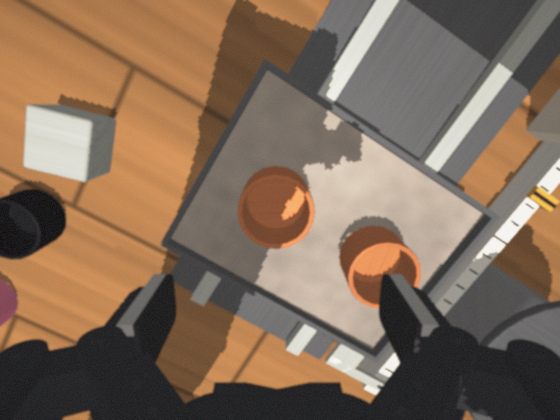

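View pics/s23.png

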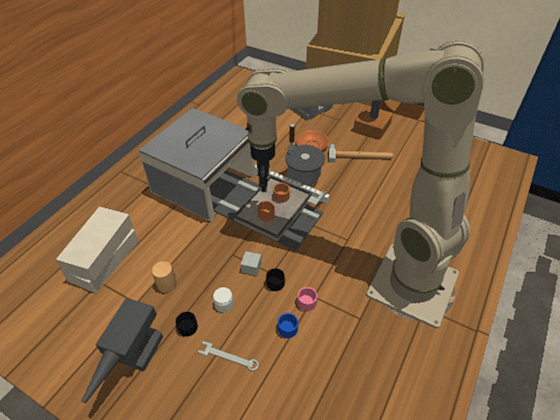

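View pics/t23.png

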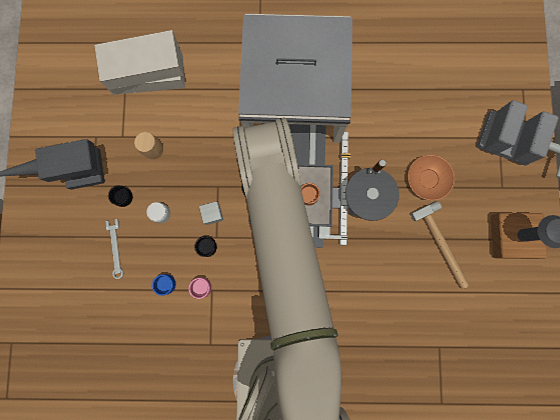

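Both cups are upright on the bed, rims at 95 mm, 103 mm apart, and the bench holds no other copper cup. I'm going back to the handle, turning the jaws to yaw -118° so that folding at the end needs no new grasp.

Call:
{"method": "send_rows", "body": {"steps": [[[0.0,0.0,-0.06],0.1],[[0.03,0.01,-0.1],0.25],[[0.07,0.025,-0.11],0.4],[[0.115,0.04,-0.11],0.55],[[0.16,0.056,-0.11],0.7],[[0.2,0.07,-0.11],0.85],[[0.235,0.083,-0.11],0.95],[[0.255,0.09,-0.11],1.01]]}}

```text
clock: 35.0
position: [0.5863, -0.2515, 0.3078]
ee_rot: [-0.516, 0.857, 0.001, -0.001]
ft_force: [-0.4, 0.7, -0.4]
grip_width: 0.994
```

Call:
{"method": "send_rows", "body": {"steps": [[[0,0,0],0],[[0,0,0],0],[[0,0,0],0],[[0,0,0],0],[[0,0,0],0],[[0,0,0],0],[[0,0,0],0],[[0,0,0],0]]}}

```text
clock: 36.0
position: [0.5868, -0.2497, 0.3094]
ee_rot: [-0.518, 0.856, -0.0, -0.0]
ft_force: [-1.4, -0.7, -0.7]
grip_width: 1.002
```

```bash
cat > sl.py <<'E'
from h import *
import sys
o=manip.get_obs();im,d,K,P=snap("wrist",sys.argv[1]);w=cloud(d,K,P);z=w[...,2]
m=(abs(z-.1125)<.004)&(np.hypot(w[...,0]-.5305,w[...,1]+.2625)<.09)
h=cv2.convexHull(w[m][:,:2].astype(np.float32));print("hub",cv2.minEnclosingCircle(h))
m=(z>.225)&(z<.245)&(np.hypot(w[...,0]-.5305,w[...,1]+.2625)<.09)&(im.max(-1)>0)
n,l,s,c=cv2.connectedComponentsWithStats(m.astype(np.uint8))
for k in range(1,n):
    if s[k,4]>60: q=w[l==k];cc,r=cv2.minEnclosingCircle(q[:,:2].astype(np.float32));print(s[k],"captop",np.round(cc,4),round(r,4),q[:,2].mean().round(4),"ang",np.degrees(np.arctan2(cc[1]+.2625,cc[0]-.5305)).round(1),"r",np.hypot(cc[1]+.2625,cc[0]-.5305).round(4))
shift(.5305+.06*np.cos(np.radians(2)),-.2625+.06*np.sin(np.radians(2)),.177,-118)
E
python3 sl.py w24.png
```

```text
hub ((0.5297483801841736, -0.2627696096897125), 0.07500042021274567)
[281 196  31  32 770] captop [ 0.5883 -0.2643] 0.0101 0.2368 ang -1.8 r 0.0578
t 36.05 pos [ 0.5868 -0.2496  0.3093] yaw -117.6 tilt [-0. -0.] w 1.001 F [-0.1 -0.7 -0.1]
shift [ 0.0079 -0.0083  0.1323] spin 0.006 j7 -1.8
```

View pics/w24.png

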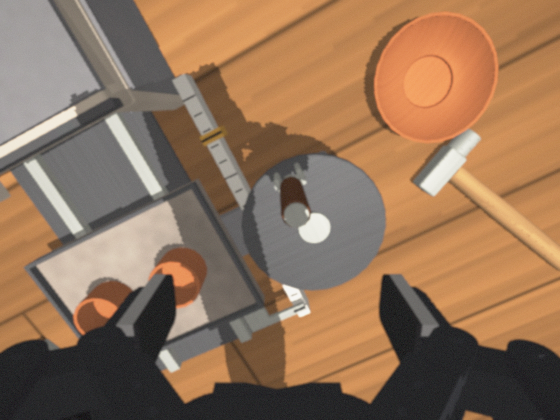

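The upright handle is at (296,205), measured at (0.588, -0.264), which is -1.7° on the wheel. I'll move over it and descend.

Call:
{"method": "send_rows", "body": {"steps": [[[0.006,-0.004,0],0],[[0.012,-0.009,0.02],0],[[0.012,-0.009,0.05],0],[[0.012,-0.009,0.08],0],[[0.012,-0.009,0.105],0],[[0.012,-0.009,0.125],0],[[0.012,-0.009,0.132],0],[[0.012,-0.009,0.132],0]]}}

```text
clock: 37.05
position: [0.5892, -0.2645, 0.1772]
ee_rot: [-0.518, 0.856, 0.0, -0.0]
ft_force: [0.4, -0.5, 1.1]
grip_width: 1.001
```

Call:
{"method": "send_rows", "body": {"steps": [[[0,0,0],0],[[0,0,0],0],[[0,0,0],0],[[0,0,0],0],[[0,0,0],0],[[0,0,0],0],[[0,0,0],0],[[0,0,0],0]], "hand": 0, "force": 60}}

```text
clock: 38.05
position: [0.5895, -0.2642, 0.1778]
ee_rot: [-0.518, 0.855, -0.0, 0.0]
ft_force: [-0.8, 1.7, 4.9]
grip_width: 0.218
```

```bash
sed -i 's/\[.5305,-.2625\]/[.5302,-.2627]/' ang.py; python3 ang.py; python3 - <<'E'
from h import *
snap("wrist","w25.png")
E
python3 rows.py -2.05 1 .0595 0 0 .1 .25 .45 .65 .9 1.15 1.4 1.6
```

```text
t 38.05 world ang -1.4 r 0.0594 phi tool -2.028 z 0.1778 F [-0.8  1.7  4.9] w 0.218 tilt [ 0.0008 -0.0001]
[[0.005, -0.002, 0], 0],
[[0.014, -0.005, 0], 0],
[[0.026, -0.007, 0], 0],
[[0.038, -0.006, 0], 0],
[[0.052, -0.002, 0], 0],
[[0.064, 0.006, 0], 0],
[[0.075, 0.017, 0], 0],
[[0.081, 0.027, 0], 0],
```

View pics/w25.png

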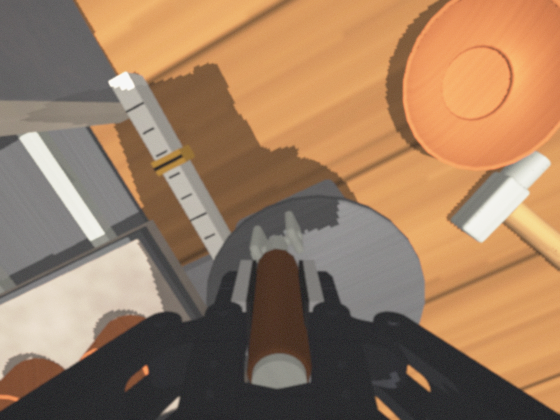

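The handle is held. Winding in now, clockwise.

Call:
{"method": "send_rows", "body": {"steps": [[[0.005,-0.002,0],0],[[0.014,-0.005,0],0],[[0.026,-0.007,0],0],[[0.038,-0.006,0],0],[[0.052,-0.002,0],0],[[0.064,0.006,0],0],[[0.075,0.017,0],0],[[0.081,0.027,0],0]]}}

```text
clock: 39.1
position: [0.5288, -0.3226, 0.1778]
ee_rot: [-0.518, 0.855, -0.0, 0.001]
ft_force: [5.9, 4.1, 4.4]
grip_width: 0.213
```

```bash
python3 ang.py; python3 rows.py -.44 1 .0595 0 0 .2 .4 .65 .9 1.15 1.4 1.6 1.75
```

```text
t 39.1 world ang -91.4 r 0.0599 phi tool -0.457 z 0.1778 F [5.9 4.1 4.4] w 0.213 tilt [0.0027 0.0008]
[[0.004, 0.011, 0], 0],
[[0.006, 0.023, 0], 0],
[[0.004, 0.038, 0], 0],
[[-0.001, 0.052, 0], 0],
[[-0.009, 0.064, 0], 0],
[[-0.020, 0.074, 0], 0],
[[-0.030, 0.080, 0], 0],
[[-0.038, 0.083, 0], 0],
```

Call:
{"method": "send_rows", "body": {"steps": [[[0.004,0.011,0],0],[[0.006,0.023,0],0],[[0.004,0.038,0],0],[[-0.001,0.052,0],0],[[-0.009,0.064,0],0],[[-0.02,0.074,0],0],[[-0.03,0.08,0],0],[[-0.038,0.083,0],0]]}}

```text
clock: 40.1
position: [0.4708, -0.2533, 0.1777]
ee_rot: [-0.517, 0.856, -0.001, -0.001]
ft_force: [-3.0, -6.6, 4.8]
grip_width: 0.218
```

```bash
python3 ang.py; python3 cap.py w26.png; python3 ang.py; python3 rows.py 1.31 1 .0595 0 0 .2 .4 .65 .9 1.15 1.4 1.6 1.75
```

```text
t 40.1 world ang 171.0 r 0.0602 phi tool 1.244 z 0.1777 F [-3.  -6.6  4.8] w 0.218 tilt [-0.0009 -0.0029]
[ 251  350   57   39 1723] cap tool [ 0.0002 -0.0032 -0.061 ] ext [0.0169 0.012  0.0061] world [ 0.4737 -0.2549  0.2387]
t 40.15 world ang 169.7 r 0.0601 phi tool 1.269 z 0.1777 F [-3.9 -3.1  6.8] w 0.217 tilt [-0.001  -0.0021]
[[-0.012, 0.002, 0], 0],
[[-0.024, 0.001, 0], 0],
[[-0.038, -0.002, 0], 0],
[[-0.051, -0.010, 0], 0],
[[-0.062, -0.020, 0], 0],
[[-0.069, -0.033, 0], 0],
[[-0.073, -0.044, 0], 0],
[[-0.075, -0.053, 0], 0],
```

View pics/w26.png

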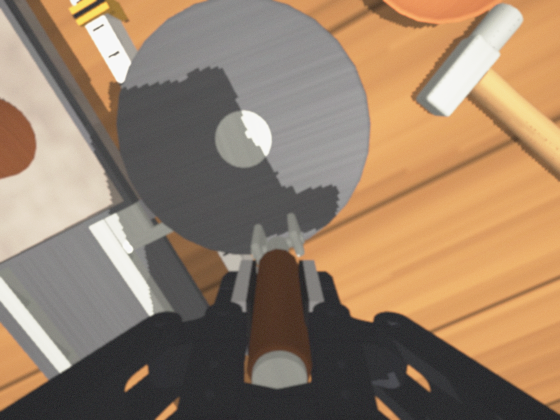

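Call:
{"method": "send_rows", "body": {"steps": [[[-0.012,0.002,0],0],[[-0.024,0.001,0],0],[[-0.038,-0.002,0],0],[[-0.051,-0.01,0],0],[[-0.062,-0.02,0],0],[[-0.069,-0.033,0],0],[[-0.073,-0.044,0],0],[[-0.075,-0.053,0],0]]}}

```text
clock: 41.15
position: [0.5538, -0.2078, 0.1777]
ee_rot: [-0.519, 0.855, 0.001, 0.0]
ft_force: [-4.0, 5.5, 9.2]
grip_width: 0.22
```

```bash
python3 ang.py; python3 rows.py 3.06 1 .0595 0 0 .2 .4 .65 .9 1.15 1.4 1.6 1.75
```

```text
t 41.15 world ang 66.7 r 0.0598 phi tool 3.068 z 0.1777 F [-4.   5.5  9.2] w 0.22 tilt [-0.0009  0.0019]
[[0.000, -0.012, 0], 0],
[[0.003, -0.023, 0], 0],
[[0.009, -0.037, 0], 0],
[[0.019, -0.048, 0], 0],
[[0.031, -0.057, 0], 0],
[[0.044, -0.062, 0], 0],
[[0.056, -0.064, 0], 0],
[[0.065, -0.064, 0], 0],
```

Call:
{"method": "send_rows", "body": {"steps": [[[0,-0.012,0],0],[[0.003,-0.023,0],0],[[0.009,-0.037,0],0],[[0.019,-0.048,0],0],[[0.031,-0.057,0],0],[[0.044,-0.062,0],0],[[0.056,-0.064,0],0],[[0.065,-0.064,0],0]]}}

```text
clock: 42.15
position: [0.5804, -0.2954, 0.1777]
ee_rot: [-0.518, 0.855, 0.001, 0.001]
ft_force: [-1.7, 8.0, 7.7]
grip_width: 0.216
```

```bash
python3 ang.py; python3 rows.py -1.48 1 .0595 0 0 .2 .4 .65 .9 1.15 1.4 1.6 1.75
```

```text
t 42.15 world ang -33.1 r 0.0599 phi tool -1.474 z 0.1777 F [-1.7  8.   7.7] w 0.216 tilt [0.     0.0022]
[[0.012, 0.002, 0], 0],
[[0.023, 0.007, 0], 0],
[[0.035, 0.015, 0], 0],
[[0.044, 0.027, 0], 0],
[[0.051, 0.040, 0], 0],
[[0.054, 0.054, 0], 0],
[[0.054, 0.066, 0], 0],
[[0.052, 0.075, 0], 0],
```

Call:
{"method": "send_rows", "body": {"steps": [[[0.012,0.002,0],0],[[0.023,0.007,0],0],[[0.035,0.015,0],0],[[0.044,0.027,0],0],[[0.051,0.04,0],0],[[0.054,0.054,0],0],[[0.054,0.066,0],0],[[0.052,0.075,0],0]]}}

```text
clock: 43.15
position: [0.4906, -0.3081, 0.1778]
ee_rot: [-0.518, 0.855, -0.001, 0.001]
ft_force: [7.2, -0.3, 1.6]
grip_width: 0.222
```

```bash
python3 ang.py; python3 cap.py w27.png; python3 ang.py; python3 rows.py .27 1 .0595 0 0 .15 .3 .45 .6 .75 .88 .95 1.0
```

```text
t 43.15 world ang -131.1 r 0.0603 phi tool 0.236 z 0.1778 F [ 7.2 -0.3  1.6] w 0.222 tilt [ 0.003 -0.001]
[ 249  347   57   42 1850] cap tool [-0.0003 -0.0038 -0.0609] ext [0.0169 0.0139 0.0063] world [ 0.4939 -0.3097  0.2387]
t 43.2 world ang -132.1 r 0.0602 phi tool 0.253 z 0.1778 F [4.2 0.1 3.7] w 0.218 tilt [ 0.0021 -0.0006]
[[-0.003, 0.008, 0], 0],
[[-0.007, 0.016, 0], 0],
[[-0.013, 0.023, 0], 0],
[[-0.019, 0.030, 0], 0],
[[-0.026, 0.035, 0], 0],
[[-0.033, 0.038, 0], 0],
[[-0.037, 0.040, 0], 0],
[[-0.040, 0.041, 0], 0],
```

View pics/w27.png

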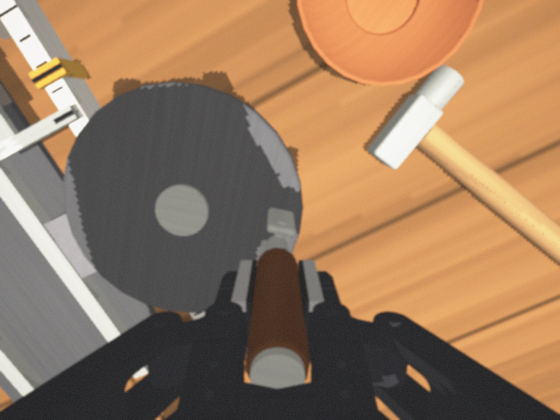

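The pointer mark (62,117) is nearing the clip mark (47,72). I'll measure the gap along the track.

```bash
cat > ray.py <<'E'
from h import *
def ray(uv,K,P,z):
    c=np.array([(uv[0]-K[0,2])/K[0,0],-(uv[1]-K[1,2])/K[1,1],-1.]);dd=P[:3,:3]@c
    return P[:3,3]+dd*(z-P[2,3])/dd[2]
E
python3 - <<'E'
from ray import *
D=np.load("last_wrist.npz");im,d,K,P=[D[k] for k in("im","d","K","P")];w=cloud(d,K,P)
for a in[(62,117),(66,116),(58,119),(47,72),(41,75),(54,68)]:print(a,w[a[1],a[0]].round(4),im[a[1],a[0]])
z=im[40:150,0:150];cv2.imwrite("pics/a2.png",cv2.resize(z,None,fx=5,fy=5,interpolation=cv2.INTER_CUBIC)[:,:,::-1])
E
```

```text
(62, 117) [ 0.6254 -0.1958  0.0484] [55 54 57]
(66, 116) [ 0.624  -0.2     0.0506] [75 77 74]
(58, 119) [ 0.6254 -0.1926  0.0492] [57 53 56]
(47, 72) [ 0.6583 -0.2023  0.0414] [59 55 55]
(41, 75) [ 0.6587 -0.197   0.0414] [70 64 58]
(54, 68) [ 0.6582 -0.2085  0.0412] [53 51 53]
```

View pics/a2.png

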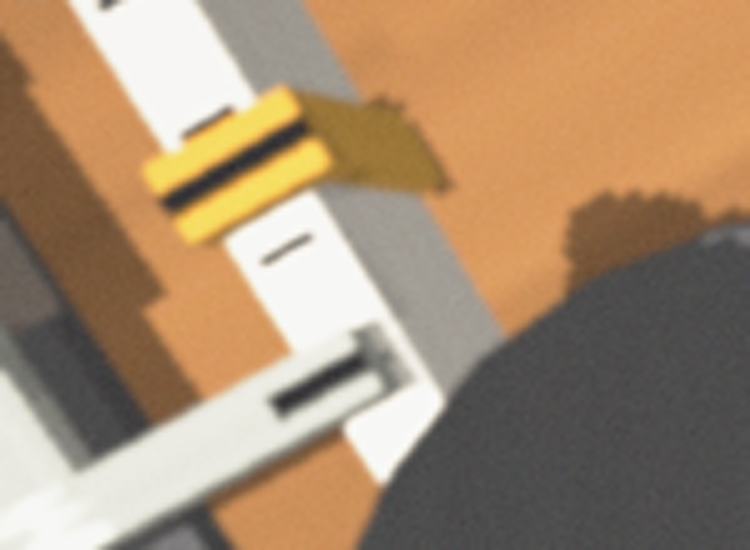

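The gap is about 33 mm (1.32 rad). I'll wind 1.0 rad and measure again.

Call:
{"method": "send_rows", "body": {"steps": [[[-0.003,0.008,0],0],[[-0.007,0.016,0],0],[[-0.013,0.023,0],0],[[-0.019,0.03,0],0],[[-0.026,0.035,0],0],[[-0.033,0.038,0],0],[[-0.037,0.04,0],0],[[-0.04,0.041,0],0]]}}

```text
clock: 44.2
position: [0.4705, -0.2559, 0.1776]
ee_rot: [-0.517, 0.856, -0.001, -0.001]
ft_force: [-4.5, -5.3, 7.8]
grip_width: 0.216
```

Call:
{"method": "send_rows", "body": {"steps": [[[0,0,0],0],[[0,0,0],0],[[0,0,0],0],[[0,0,0],0],[[0,0,0],0],[[0,0,0],0],[[0,0,0],0],[[0,0,0],0]]}}

```text
clock: 45.2
position: [0.4706, -0.2555, 0.1776]
ee_rot: [-0.517, 0.856, -0.0, -0.001]
ft_force: [-3.9, -2.5, 8.3]
grip_width: 0.217
```

```bash
python3 ang.py; python3 cap.py w28.png;python3 -c "
from h import *
im,d,K,P=snap('top','t28.png');z=im[120:220,300:400];cv2.imwrite('pics/t28z.png',cv2.resize(z,None,fx=6,fy=6,interpolation=cv2.INTER_CUBIC)[:,:,::-1])"
```

```text
t 45.2 world ang 173.1 r 0.06 phi tool 1.207 z 0.1776 F [-3.9 -2.5  8.3] w 0.217 tilt [-0.0018 -0.0019]
[ 250  351   58   38 1608] cap tool [-0.     -0.0032 -0.061 ] ext [0.0171 0.0125 0.0063] world [ 0.4736 -0.2571  0.2386]
```

View pics/w28.png

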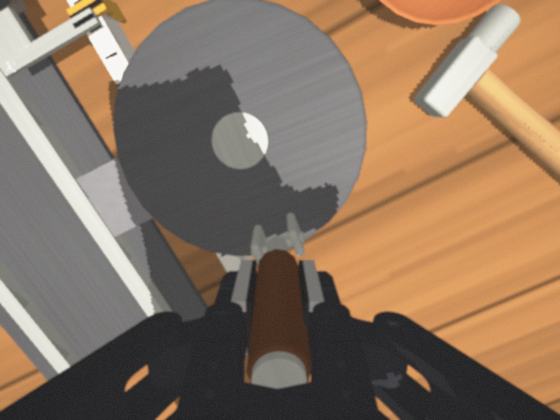

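View pics/t28z.png

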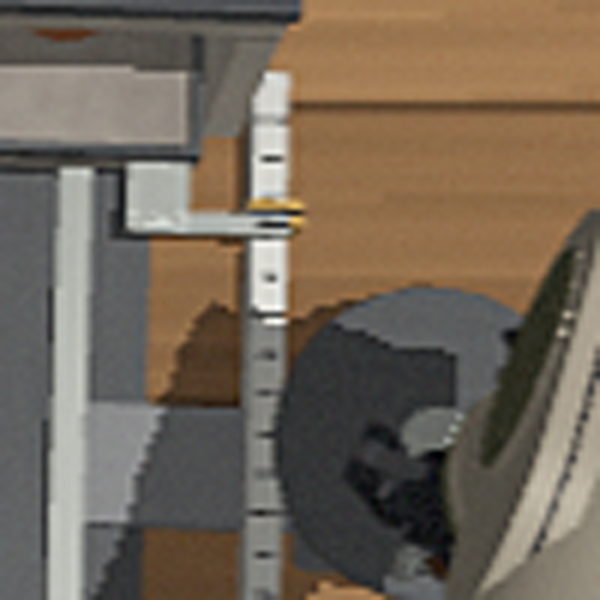

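```bash
python3 - <<'E'
from ray import *
D=np.load("last_wrist.npz");im,d,K,P=[D[k] for k in("im","d","K","P")];w=cloud(d,K,P)
z=im[0:60,50:150];cv2.imwrite("pics/a3.png",cv2.resize(z,None,fx=7,fy=7,interpolation=cv2.INTER_CUBIC)[:,:,::-1])
E
```

```text
(no output)
```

View pics/a3.png

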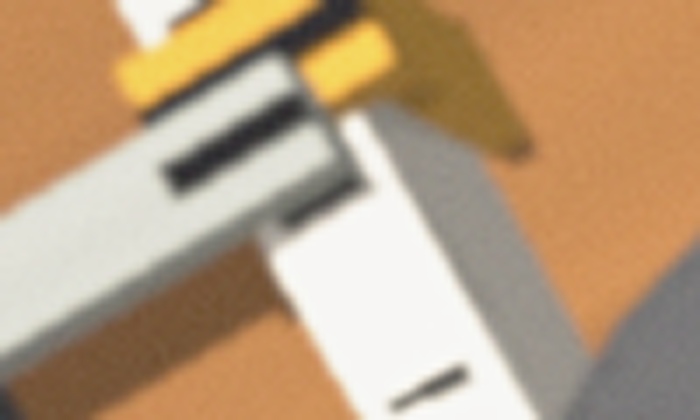

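```bash
python3 - <<'E'
from ray import *
D=np.load("last_wrist.npz");K,P=D["K"],D["P"];w=cloud(D["d"],K,P)
s=lambda p:p[0]*.9995-.033*p[1]
for a in [(75,25.7),(84.3,20.3),(92.8,15)]:
    p=ray(a,K,P,.0495);print("ptr",p.round(4),s(p).round(4),w[int(a[1]),int(a[0])].round(4))
for a in [(72,16),(97,4.5),(100,1.5)]:
    p=ray(a,K,P,.0413);print("clip",p.round(4),s(p).round(4),w[int(a[1]),int(a[0])].round(4))
E
```

```text
ptr [ 0.6495 -0.1911  0.0495] 0.6554 [ 0.6499 -0.1913  0.0493]
ptr [ 0.6492 -0.1989  0.0495] 0.6554 [ 0.6501 -0.1983  0.0479]
ptr [ 0.6491 -0.2061  0.0495] 0.6556 [ 0.6495 -0.2055  0.0491]
clip [ 0.6588 -0.1901  0.0413] 0.6647 [ 0.6586 -0.1902  0.0418]
clip [ 0.6564 -0.2101  0.0413] 0.663 [ 0.6562 -0.2106  0.0423]
clip [ 0.6569 -0.2131  0.0413] 0.6637 [ 0.6569 -0.2135  0.042 ]
```

The remaining gap is about 9 mm (0.36 rad).

```bash
python3 rows.py 1.23 1 .0598 0 0 .06 .12 .18 .24 .3 .34 .36 .36
```

```text
[[-0.003, 0.001, 0], 0],
[[-0.007, 0.002, 0], 0],
[[-0.010, 0.003, 0], 0],
[[-0.014, 0.003, 0], 0],
[[-0.018, 0.003, 0], 0],
[[-0.020, 0.003, 0], 0],
[[-0.021, 0.003, 0], 0],
[[-0.021, 0.003, 0], 0],
```

Call:
{"method": "send_rows", "body": {"steps": [[[-0.0035,0.001,0],0],[[-0.007,0.002,0],0],[[-0.0105,0.003,0],0],[[-0.014,0.0032,0],0],[[-0.0178,0.0034,0],0],[[-0.0202,0.0034,0],0],[[-0.0212,0.0033,0],0],[[-0.0212,0.0033,0],0]]}}

```text
clock: 46.3
position: [0.4771, -0.2349, 0.1776]
ee_rot: [-0.517, 0.856, 0.0, -0.002]
ft_force: [-7.3, -0.6, 10.4]
grip_width: 0.218
```

```bash
python3 ang.py; python3 cap.py w29.png; python3 ang.py; python3 - <<'E'
from h import *
im=snap("wrist")[0]
z=im[0:60,80:180];cv2.imwrite("pics/a4.png",cv2.resize(z,None,fx=7,fy=7,interpolation=cv2.INTER_CUBIC)[:,:,::-1])
E
```

```text
t 46.3 world ang 152.3 r 0.0599 phi tool 1.57 z 0.1776 F [-7.3 -0.6 10.4] w 0.218 tilt [-0.0029 -0.0015]
[ 250  352   57   36 1551] cap tool [-0.     -0.003  -0.0611] ext [0.0165 0.0114 0.0055] world [ 0.4802 -0.2363  0.2387]
t 46.35 world ang 152.3 r 0.0599 phi tool 1.571 z 0.1776 F [-6.7 -1.4 10.7] w 0.22 tilt [-0.0029 -0.0014]
```

View pics/w29.png

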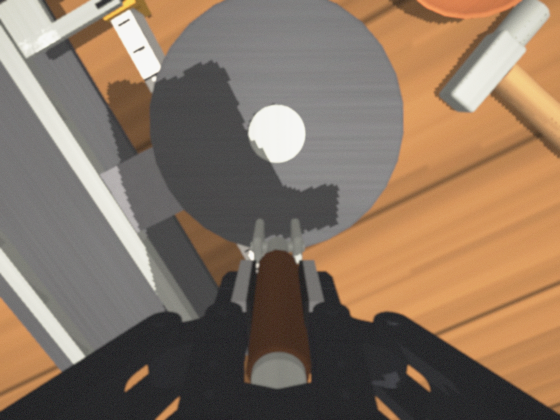

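I'll release and rise to check the pointer against the clip with an unloaded arm.

Call:
{"method": "send_rows", "body": {"steps": [[[0,0,0],0],[[0,0,0],0],[[0,0,0],0],[[0,0,0],0],[[0,0,-0.02],0],[[0,0,-0.05],0],[[0,0,-0.08],0],[[0,0,-0.09],0]], "hand": 0.7}}

```text
clock: 47.4
position: [0.4794, -0.2336, 0.269]
ee_rot: [-0.518, 0.855, -0.001, 0.001]
ft_force: [-0.2, 0.7, 0.7]
grip_width: 0.702
```

Call:
{"method": "send_rows", "body": {"steps": [[[0,0,0],0],[[0,-0.02,0],0],[[0,-0.05,0],0],[[0,-0.07,0],0],[[0,-0.08,0],0],[[0,-0.08,0],0],[[0,-0.08,0],0],[[0,-0.08,0],0]]}}

```text
clock: 48.4
position: [0.5492, -0.2703, 0.2676]
ee_rot: [-0.518, 0.855, -0.0, 0.0]
ft_force: [0.8, -0.2, -0.8]
grip_width: 0.701
```

```bash
python3 sl.py w30.png; python3 - <<'E'
from h import *
D=np.load("last_wrist.npz");K,P,im=D["K"],D["P"],D["im"]
u,v=proj([.6585,-.2,.045],K,P);print(u,v)
u,v=int(u),int(v);y0=max(v-40,0);x0=max(u-55,0);z=im[y0:y0+80,x0:x0+110];print(x0,y0)
cv2.imwrite("pics/a5.png",cv2.resize(z,None,fx=7,fy=7,interpolation=cv2.INTER_CUBIC)[:,:,::-1])
E
```

```text
hub ((0.5297131538391113, -0.2625865936279297), 0.0750192329287529)
[ 265  347   33   41 1040] captop [ 0.4776 -0.235 ] 0.0102 0.2354 ang 152.5 r 0.0596
t 48.45 pos [ 0.5493 -0.2704  0.2677] yaw -117.6 tilt [ 0.0004 -0.0005] w 0.700 F [-0.6 -0.1  0.8]
shift [-0.028  -0.0318  0.0907] spin 0.006 j7 -1.75
164.9918075692763 116.59544287918466
109 76
```

View pics/w30.png

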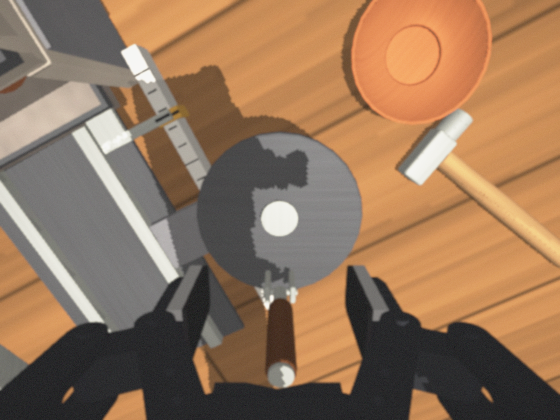

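View pics/a5.png

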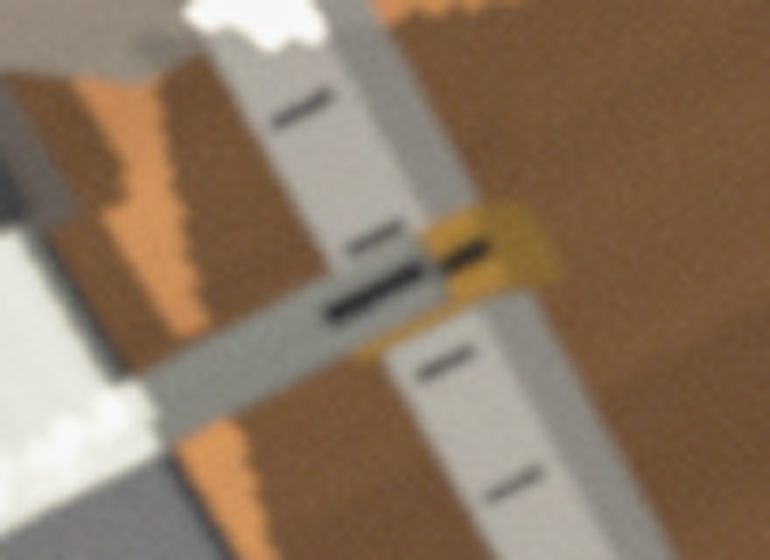

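```bash
python3 - <<'E'
from ray import *
D=np.load("last_wrist.npz");K,P=D["K"],D["P"];w=cloud(D["d"],K,P)
s=lambda p:p[0]*.9995-.033*p[1]
for n,z,pts in(("ptr",.0495,[(330,312),(375,291),(420,270)]),("clip",.0413,[(448,264),(468,254),(488,243)])):
    for a in pts:
        u=109+(a[0]+.5)/7-.5;v=76+(a[1]+.5)/7-.5
        p=ray((u,v),K,P,z);print(n,p.round(4),s(p).round(4),w[int(round(v)),int(round(u))].round(4))
print(P[:3,3])
E
```

```text
ptr [ 0.6594 -0.1912  0.0495] 0.6654 [ 0.6595 -0.1912  0.0486]
ptr [ 0.6589 -0.1985  0.0495] 0.6651 [ 0.6591 -0.1984  0.0494]
ptr [ 0.6583 -0.2057  0.0495] 0.6648 [ 0.6582 -0.2062  0.0494]
clip [ 0.6581 -0.2075  0.0413] 0.6646 [ 0.6581 -0.2081  0.0414]
clip [ 0.6579 -0.2109  0.0413] 0.6645 [ 0.6581 -0.2102  0.0406]
clip [ 0.6579 -0.2143  0.0413] 0.6646 [ 0.6581 -0.2145  0.0426]
[ 0.61686941 -0.30527508  0.41098144]
```

The pointer and clip marks agree to within about 0.5 mm along the track (s = 0.6648–0.6651 against 0.6646). Now I'll grip the handle again and fold it.

Call:
{"method": "send_rows", "body": {"steps": [[[0.001,0.03,0],0],[[0.002,0.06,0],0],[[0.002,0.075,0],0],[[0.002,0.08,0.02],0],[[0.002,0.08,0.05],0],[[0.002,0.08,0.078],0],[[0.002,0.08,0.09],0],[[0.002,0.08,0.09],0]], "hand": 0.7}}

```text
clock: 49.45
position: [0.4777, -0.2351, 0.1772]
ee_rot: [-0.518, 0.855, 0.0, -0.0]
ft_force: [-1.5, -0.0, 0.4]
grip_width: 0.701
```

Call:
{"method": "send_rows", "body": {"steps": [[[0,0,0],0],[[0,0,0],0],[[0,0,0],0],[[0,0,0],0],[[0,0,0],0],[[0,0,0],0],[[0,0,0],0],[[0,0,0],0]], "hand": 0, "force": 30}}

```text
clock: 50.45
position: [0.4782, -0.2355, 0.1783]
ee_rot: [-0.518, 0.856, -0.001, 0.0]
ft_force: [-1.2, 0.4, 6.7]
grip_width: 0.231
```

```bash
python3 ang.py; python3 cap.py w31.png
```

```text
t 50.45 world ang 152.4 r 0.0587 phi tool 1.57 z 0.1783 F [-1.2  0.4  6.7] w 0.231 tilt [ 0.0014 -0.001 ]
[ 250  353   56   35 1497] cap tool [-0.0003 -0.0023 -0.0604] ext [0.0163 0.0109 0.0056] world [ 0.4804 -0.2365  0.2387]
```

View pics/w31.png

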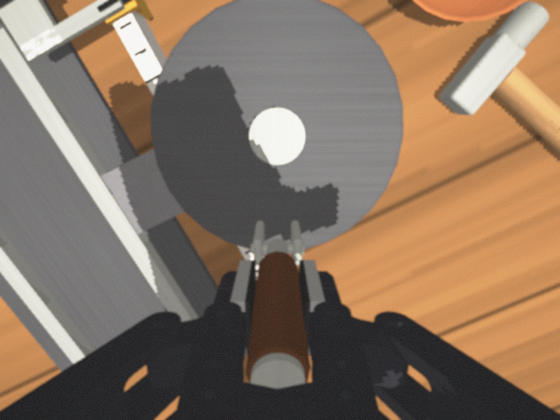

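The grip is well centred, so I'll fold along the arc.

Call:
{"method": "send_rows", "body": {"steps": [[[0,-0.007,0],0],[[0,-0.019,0.003],0],[[0,-0.03,0.008],0],[[0,-0.04,0.015],0],[[0,-0.048,0.024],0],[[0,-0.054,0.034],0],[[0,-0.057,0.042],0],[[0,-0.059,0.05],0]]}}

```text
clock: 51.5
position: [0.5312, -0.2631, 0.1283]
ee_rot: [-0.518, 0.856, -0.001, 0.001]
ft_force: [2.6, -0.9, 6.1]
grip_width: 0.223
```

Call:
{"method": "send_rows", "body": {"steps": [[[0,0,0],0],[[0,0,0.001],0],[[0,0,0.003],0],[[0,0,0.004],0],[[0,0,0.004],0],[[0,0,0.004],0],[[0,0,0.004],0],[[0,0,0.004],0]]}}

```text
clock: 52.5
position: [0.5315, -0.2633, 0.1248]
ee_rot: [-0.518, 0.856, -0.002, 0.001]
ft_force: [5.5, -3.6, 5.4]
grip_width: 0.222
```

```bash
python3 -c "
from h import *
shift(.53,-.2626,.12,-117.6)
snap('wrist','w32.png')"
```

```text
t 52.50 pos [ 0.5315 -0.2633  0.1248] yaw -117.6 tilt [ 0.0037 -0.0018] w 0.222 F [ 5.5 -3.6  5.4]
shift [0.0001 0.0017 0.0047] spin -0.001 j7 -1.77
```

View pics/w32.png

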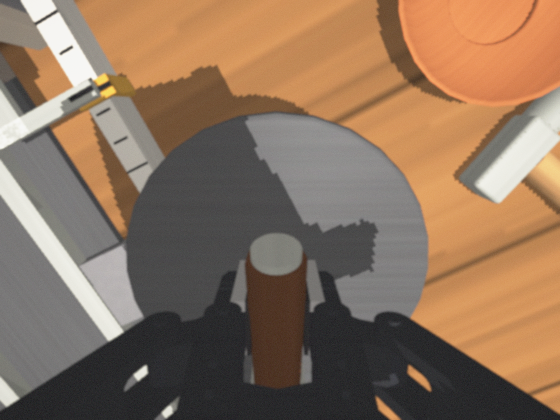

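Call:
{"method": "send_rows", "body": {"steps": [[[0,0,0],0],[[0,0,0],0],[[0,0,0],0],[[0,0,0],0],[[0,0,-0.02],0],[[0,0,-0.05],0],[[0,0,-0.075],0],[[0,0,-0.08],0]], "hand": 0.6}}

```text
clock: 53.55
position: [0.5307, -0.2628, 0.2049]
ee_rot: [-0.518, 0.855, -0.001, 0.001]
ft_force: [0.3, 0.9, -0.0]
grip_width: 0.598
```

Call:
{"method": "send_rows", "body": {"steps": [[[0,-0.005,0],0],[[0,-0.01,0],0],[[0,-0.015,0],0],[[0,-0.015,0],0],[[0,-0.015,0],0],[[0,-0.015,0],0],[[0,-0.015,0],0],[[0,-0.015,0],0]], "hand": 0}}

```text
clock: 54.55
position: [0.5433, -0.2695, 0.2034]
ee_rot: [-0.518, 0.856, -0.0, 0.0]
ft_force: [-0.3, 0.5, -0.3]
grip_width: 0.001
```

```bash
cat > fold.py <<'E'
from h import *
import sys
im,d,K,P=snap("wrist",sys.argv[1]);w=cloud(d,K,P)
shift(.53,-.2626,.15,-117.6)
e=np.array([np.cos(np.radians(152.4)),np.sin(np.radians(152.4))]);n=np.array([-e[1],e[0]])
q=(w[...,:2]-[.53,-.2626]);t=q@e;s=q@n
for a in np.arange(-.045,.075,.01):
    k=(t>a)&(t<a+.01)&(abs(s)<.004)&(w[...,2]>.12)&(w[...,2]<.2)
    if k.sum()>3:print(a.round(3),k.sum(),np.median(w[k][:,2]).round(4))
E
python3 fold.py w33.png
```

```text
t 54.60 pos [ 0.5433 -0.2695  0.2034] yaw -117.6 tilt [ 0.0002 -0.0001] w 0.001 F [ 0.8  0.2 -0.2]
shift [0.0001 0.015  0.0534] spin -0.001 j7 -1.76
-0.045 117 0.1663
-0.035 352 0.1762
-0.025 233 0.1747
-0.015 102 0.1721
```

View pics/w33.png

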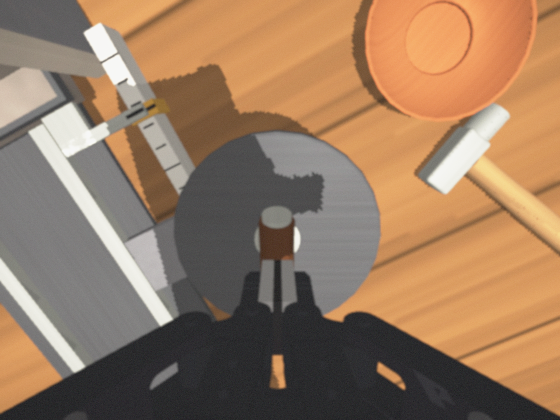

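The handle is still about 0.3 rad up, because it slipped in the pads. I'll press it flat with the closed fingertips.

Call:
{"method": "send_rows", "body": {"steps": [[[0,0,0.012],0],[[0,0,0.025],0],[[0,0,0.033],0],[[0,0,0.04],0],[[0,0,0.046],0],[[0,0,0.051],0],[[0,0,0.054],0],[[0,0,0.055],0]]}}

```text
clock: 55.6
position: [0.5433, -0.2695, 0.1482]
ee_rot: [-0.518, 0.855, -0.0, -0.0]
ft_force: [0.5, 0.3, 0.6]
grip_width: -0.002
```

Call:
{"method": "send_rows", "body": {"steps": [[[0,0,0.001],0],[[0,0,0.002],0],[[0,0,0.003],0],[[0,0,0.003],0],[[0,0,0.003],0],[[0,0,0.003],0],[[0,0,0.003],0],[[0,0,0.003],0]]}}

```text
clock: 56.6
position: [0.5436, -0.2696, 0.1462]
ee_rot: [-0.518, 0.856, -0.0, 0.0]
ft_force: [-2.2, 1.5, 7.4]
grip_width: 0.0
```

The stop is reached, with 7.4 N at 146 mm. I'll rise and check.

Call:
{"method": "send_rows", "body": {"steps": [[[0,0,-0.01],0],[[0,0,-0.03],0],[[0,0,-0.06],0],[[0,0,-0.09],0],[[0,0,-0.11],0],[[0,0,-0.12],0],[[0,0,-0.12],0],[[0,0,-0.12],0]]}}

```text
clock: 57.6
position: [0.5429, -0.2694, 0.2642]
ee_rot: [-0.518, 0.855, 0.001, -0.0]
ft_force: [0.3, -0.2, -0.5]
grip_width: -0.004
```

Call:
{"method": "send_rows", "body": {"steps": [[[0,0,0],0],[[0,-0.02,0],0],[[0,-0.04,0],0],[[0,-0.055,0],0],[[0,-0.06,0],0],[[0,-0.06,0],0],[[0,-0.06,0],0],[[0,-0.06,0],0]], "hand": 1}}

```text
clock: 58.6
position: [0.5962, -0.2972, 0.2656]
ee_rot: [-0.518, 0.855, -0.0, 0.0]
ft_force: [0.3, 0.3, 0.3]
grip_width: 0.999
```

```bash
python3 fold.py w34.png; python3 - <<'E'
from h import *
D=np.load("last_wrist.npz");K,P,im=D["K"],D["P"],D["im"]
u,v=proj([.6585,-.2,.045],K,P)
u,v=int(u),int(v);y0=max(v-40,0);x0=max(u-55,0);z=im[y0:y0+80,x0:x0+110];print(x0,y0)
cv2.imwrite("pics/a6.png",cv2.resize(z,None,fx=7,fy=7,interpolation=cv2.INTER_CUBIC)[:,:,::-1])
snap("side","s34.png");snap("top","t34.png")
E
```

```text
t 58.65 pos [ 0.5962 -0.2972  0.2656] yaw -117.6 tilt [ 0.0002 -0.0003] w 1.000 F [ 0.1  0.2 -1.3]
shift [0.     0.0748 0.1156] spin -0.001 j7 -1.75
-0.045 128 0.1452
-0.035 113 0.1482
-0.025 111 0.1483
-0.015 102 0.1483
-0.005 105 0.1483
0.005 99 0.1482
0.015 89 0.1484
0.025 86 0.1484
0.035 64 0.1446
0.045 85 0.1446
0.055 44 0.1445
112 130
```

View pics/w34.png

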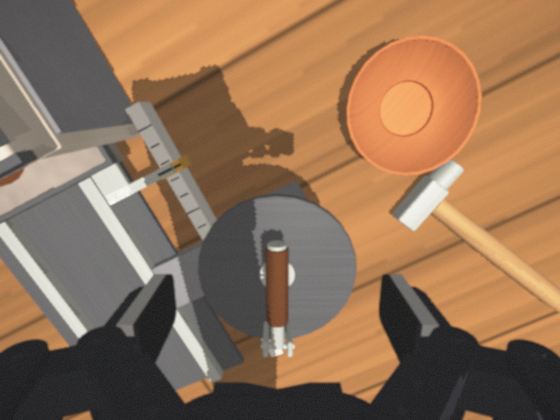

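View pics/a6.png

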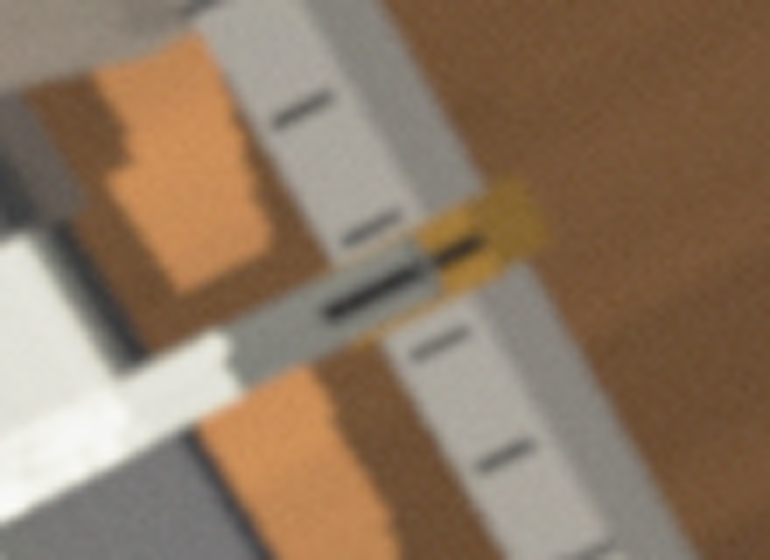

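View pics/s34.png

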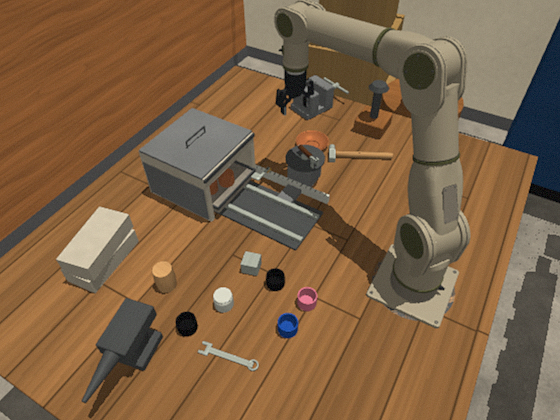

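View pics/t34.png

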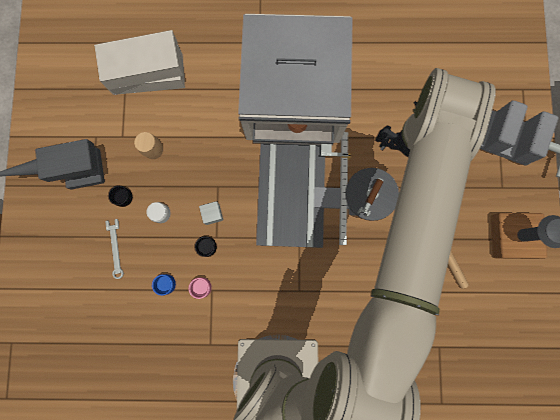

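The handle is flat: sleeve top at a constant 148.3 mm, which means fold is about 0. Last I'll recheck the pointer and look at the cups in the oven.

```bash
python3 - <<'E'
from ray import *
D=np.load("last_wrist.npz");K,P=D["K"],D["P"]
s=lambda p:p[0]*.9995-.033*p[1]
for n,z,pts in(("ptr",.0495,[(330,312),(415,268)]),("clip",.0413,[(442,262),(480,243)])):
    for a in pts:
        p=ray((112+(a[0]+.5)/7-.5,130+(a[1]+.5)/7-.5),K,P,z);print(n,p.round(4),s(p).round(4))
im=np.load("last_side.npz")["im"][130:220,190:290]
cv2.imwrite("pics/s34z.png",cv2.resize(im,None,fx=6,fy=6,interpolation=cv2.INTER_CUBIC)[:,:,::-1])
E
```

```text
ptr [ 0.6592 -0.1913  0.0495] 0.6652
ptr [ 0.6589 -0.2061  0.0495] 0.6653
clip [ 0.6576 -0.2073  0.0413] 0.6641
clip [ 0.6574 -0.2139  0.0413] 0.6641
```

View pics/s34z.png

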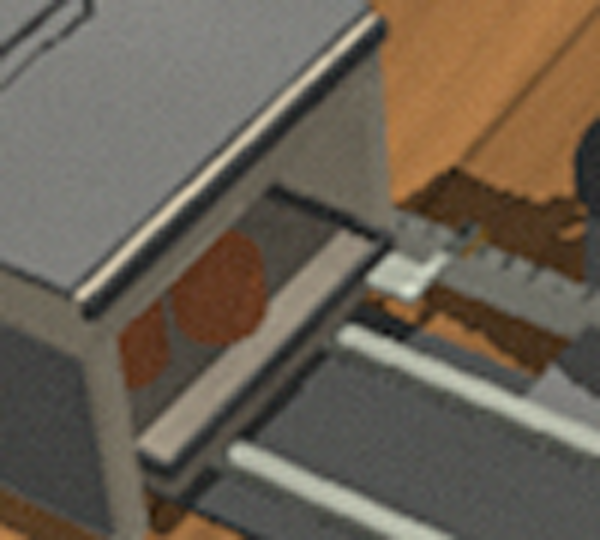

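```bash
python3 -c "
from workcell import manip
print(manip.hand_in())"
```

```text
the job is handed in; nothing more can be done
None
```

The oven is loaded and the job was handed in at about 59 s of the 210 s allowed; no verdict came back. I swung the handle up to its stop, wound the car fully out, and set both copper cups that were on the bench on the bed. I then wound the car in to the clip and folded the handle flat.

What the last checks showed:
- **Cups:** both stood upright on the bed before winding in, rims 95 mm above the bench and 103 mm apart. After winding in, only parts of both cups show through the oven mouth, and they look upright.
- **Pointer:** about 1 mm past the clip along the track on the last look. An earlier look gave 0.0–0.5 mm, so the two disagree slightly. I took about 1 mm as close enough and did not correct it.
- **Handle:** flat, with the sleeve top level at 148 mm along its whole length. It slipped in the grip while I was folding it and stayed about 0.3 rad up, so I pressed it down to its stop with the closed fingertips.
- **Rest of the bench:** the block, tin, mallet, wrench, dish, hammer and the black, blue and pink cups look unmoved in the final pictures. The open gripper is clear of everything.

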